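Refit the relay cards of the kiln controller

ROBOT

A 6-joint arm with a two-finger parallel gripper is mounted at the origin on the work surface. World frame = base frame: x ahead of the robot, y to its left, z up, the work surface at z = 0. Lengths are in mm, angles in rad, forces in N, time in s.
With the tool pointing down it reaches from about 350 to 875 mm from the base axis. Payload 4.2 kg.
Tool frame: the origin (TCP) lies midway between the tips of the shut fingers; the grasp point (between the pads) lies 19 mm behind it; x points along the fingers, y is the direction in which the jaws open and shut, and the axes are right-handed (so a half turn about x gives the same grasp; the last joint's range is limited). The gripper opens to 85 mm and grips with 20 to 120 N. Pads are 22 mm wide; open, the fingers measure 114 mm over their backs; the gripper's body (76 mm by 85 mm) begins 54 mm behind the grasp point. The pads swing forward as they close: fully open they stand 13 mm farther back than shut.
Start: joints at [-0.879, 0.385, 0.008, 0, -1.194, -0.259], TCP at [262.146, -567.344, 231.312] pointing down, gripper open.
Joint ranges: [-3.14, 3.14], [-1.21, 2.06], [-1.07, 1.41], [-3.16, 2.05], [-2.99, -0.16], [-3.1, 3.1]. Speed limits (rad/s): [2.79, 2.79, 3.14, 3.14, 3.14, 3.14].

INTERFACE

Orientations are given as a unit quaternion [x, y, z, w].
In Python, from bench import readout, imaging, arm gives the robot as it stands.
- The arm moves only by the tool arm_command, never from a script. Its argument "increments" is a list of rows, each a list of 3 entries, a list of its own where there are three numbers: the turn, a rotation vector about the world's x, y, z in degrees, then the shift along the world's x, y, z in mm, then the closure, from 0 (fully open) to 1 (shut). In form: [[[ax, ay, az], [tx, ty, tz], fingers], ...]. A call has exactly 5 rows; each row is the pose to reach, as a shift and turn from the pose measured when the call began; what a row does not reach only later rows make up. A row lasts 1/10 s, in which the tool goes at most 50 mm and 8.59 degrees, less where a joint would pass 70% of its speed; a pose out of reach is approached as far as the arm can. A call with a gripper value outside its range is refused whole. The fingers move at their own pace and stop on an object; the grip force is fixed at half the most. Time passes only in rows, so rows that repeat a pose let the fingers close, or fill a call up. It gives the time, the measured TCP pose, the force and the opening at its end, in the units of the state.
- readout.read_state(): the state, without advancing time (a new reading comes with each control period).
- imaging.get_image(name): name is "side" or "top" or "wrist"; returns (picture, depth): 420x560x3 uint8, blue, green, red; 420x560 float32, mm along the optical axis (not along the pixel's ray), 0 where there is no reading.
- imaging.camera_info(name): a dict with "vfov" (degrees; the focal length in pixels is half the picture's height over the tangent of half this angle, whatever the lens; pixels are square), "cx", "cy" (the principal point, pixels), "eye" and "rotation" of the camera in the world; the wrist camera has in their place "T_tool_cam" (4x4, takes a point from camera to tool coordinates, whose origin is the TCP and whose axes are the tool frame's). Camera axes: x right, y down, z forward; pixel columns grow to the right and rows downward; lengths in mm; the calibration is good to about 2 mm. A picture is of the moment at which its call begins: read the wrist's pose just before it. camera_info takes no time and is no camera call.
- arm.job_done(): hands the job in, once; it reports no verdict.
The state is a dict: "clock": time; "joints": joint angles; "joint_vel": joint speeds; "joint_efforts": joint torques, N m; "position": TCP position; "ee_rot": TCP orientation; "contact_force": force on the tool from outside, world axes, zero at the start; "wrist_torque": the same for the moment, N m; "gripper_width": finger opening in mm.
Only numpy, scipy, OpenCV 4.12 (cv2) and the standard library are available. Lean on these libraries where they do the work, as an engineer would, in place of code of your own. Each camera call takes 0.05 s, during which the arm holds its last target. There are 200 camera calls.

TASK

Get the kiln controller ready to fire: first slide its selector to the service end stop, then take every relay card standing on the bench, slide it down the guides of the slot of its own length and swing both of that slot's ejector levers fully in so that the card is pressed home. When all the cards are home and latched, slide the selector to the run end stop, and leave the painting things on the bench where they are.

Things in the scene. Friction and masses are not known exactly. Their poses are not given: they have to be found in the camera images.
- chassis: grey open chassis of a kiln controller, fixed on the bench, 285 (x) x 250 (y) mm; origin at bench height, z up, turned only about the vertical. Three card slots along its y, centred on y = 0, at x = -70 (long), 0 (middle), +70 mm (short). A sprung black contact block in each slot's floor stops a released card 6 mm above its seat; 8 N press it home, the two levers hold it there
- card_a_mid (a point): long relay card, upright, may be absent; 250 g. Green board 5 (x) x 124 (y) x 75 mm tall; around it a relay block 42 x 96 x 60 mm tall on a heavy foot 54 x 96 x 16 mm, on which it stands. On top, centred, an aluminium pull tab 14 (x) x 34 (y) mm, 75 to 120 mm above the underside. Point: 60 mm above the underside, 40 mm below the tab's middle. Goes either way round into the long slot
- slot_a (a point): middle of the long slot (nearest the robot), 85 mm above the bench, level with its guides' mouths; axes as the chassis. At each end a grey guide: 7.5 mm channel flaring to 19 mm in the top 15 mm, 3 mm play at each card end. Card's point fully home: 5 mm below this one; merely dropped in: 1 mm above it
- lever_a_l (a joint): white ejector lever at the +y end of the long slot, hinged about chassis x at y = +84 mm, height 99 mm. Handle 50 mm long, 12 wide, 8 thick; a nose presses on the card's board end. 0 = open (handle leans 0.8 rad outward), grows as it swings up and inward, 1.2 = closed at its stop (leans 0.4 rad inward). The last 0.25 rad press the card. About 5 N at the handle end; stays where left
- lever_a_l_tip (a point): free end of that lever's handle, on its centre line, 50 mm from the hinge
- lever_a_r (a joint): white ejector lever at the -y end of the long slot, hinged about chassis x at y = -84 mm, height 99 mm. Handle 50 mm long, 12 wide, 8 thick; a nose presses on the card's board end. 0 = open (handle leans 0.8 rad outward), grows as it swings up and inward, 1.2 = closed at its stop (leans 0.4 rad inward). The last 0.25 rad press the card. About 5 N at the handle end; stays where left
- lever_a_r_tip (a point): free end of that lever's handle, on its centre line, 50 mm from the hinge
- card_b_mid (a point): middle relay card, upright, may be absent; 250 g. Green board 5 (x) x 104 (y) x 75 mm tall; around it a relay block 42 x 76 x 60 mm tall on a heavy foot 54 x 76 x 16 mm, on which it stands. On top, centred, an aluminium pull tab 14 (x) x 34 (y) mm, 75 to 120 mm above the underside. Point: 60 mm above the underside, 40 mm below the tab's middle. Goes either way round into the middle slot
- slot_b (a point): middle of the middle slot (in the middle), 85 mm above the bench, level with its guides' mouths; axes as the chassis. At each end a grey guide: 7.5 mm channel flaring to 19 mm in the top 15 mm, 3 mm play at each card end. Card's point fully home: 5 mm below this one; merely dropped in: 1 mm above it
- lever_b_l (a joint): white ejector lever at the +y end of the middle slot, hinged about chassis x at y = +74 mm, height 99 mm. Handle 50 mm long, 12 wide, 8 thick; a nose presses on the card's board end. 0 = open (handle leans 0.8 rad outward), grows as it swings up and inward, 1.2 = closed at its stop (leans 0.4 rad inward). The last 0.25 rad press the card. About 5 N at the handle end; stays where left
- lever_b_l_tip (a point): free end of that lever's handle, on its centre line, 50 mm from the hinge
- lever_b_r (a joint): white ejector lever at the -y end of the middle slot, hinged about chassis x at y = -74 mm, height 99 mm. Handle 50 mm long, 12 wide, 8 thick; a nose presses on the card's board end. 0 = open (handle leans 0.8 rad outward), grows as it swings up and inward, 1.2 = closed at its stop (leans 0.4 rad inward). The last 0.25 rad press the card. About 5 N at the handle end; stays where left
- lever_b_r_tip (a point): free end of that lever's handle, on its centre line, 50 mm from the hinge
- card_c_mid (a point): short relay card, upright, may be absent; 250 g. Green board 5 (x) x 84 (y) x 75 mm tall; around it a relay block 42 x 56 x 60 mm tall on a heavy foot 54 x 56 x 16 mm, on which it stands. On top, centred, an aluminium pull tab 14 (x) x 34 (y) mm, 75 to 120 mm above the underside. Point: 60 mm above the underside, 40 mm below the tab's middle. Goes either way round into the short slot
- slot_c (a point): middle of the short slot (farthest from the robot, beside the selector), 85 mm above the bench, level with its guides' mouths; axes as the chassis. At each end a grey guide: 7.5 mm channel flaring to 19 mm in the top 15 mm, 3 mm play at each card end. Card's point fully home: 5 mm below this one; merely dropped in: 1 mm above it
- lever_c_l (a joint): white ejector lever at the +y end of the short slot, hinged about chassis x at y = +64 mm, height 99 mm. Handle 50 mm long, 12 wide, 8 thick; a nose presses on the card's board end. 0 = open (handle leans 0.8 rad outward), grows as it swings up and inward, 1.2 = closed at its stop (leans 0.4 rad inward). The last 0.25 rad press the card. About 5 N at the handle end; stays where left
- lever_c_l_tip (a point): free end of that lever's handle, on its centre line, 50 mm from the hinge
- lever_c_r (a joint): white ejector lever at the -y end of the short slot, hinged about chassis x at y = -64 mm, height 99 mm. Handle 50 mm long, 12 wide, 8 thick; a nose presses on the card's board end. 0 = open (handle leans 0.8 rad outward), grows as it swings up and inward, 1.2 = closed at its stop (leans 0.4 rad inward). The last 0.25 rad press the card. About 5 N at the handle end; stays where left
- lever_c_r_tip (a point): free end of that lever's handle, on its centre line, 50 mm from the hinge
- selector (a joint): black service selector that slides along the chassis y axis on the far side of the chassis (x = +128 mm): 0 = service end stop (-y end), 0.08 m = run end stop (+y end); about 2 N of friction, stays where it is left
- selector_grip (a point): grip point of the selector knob, an upright block 28 (chassis x) x 20 (chassis y) x 40 mm tall; the point is on its axis 14 mm below its top
- tub: plastic tub with blue lid, 108 x 108 x 72 mm, bystander; origin at its underside
- brush_cup: white cup of brushes, 76 mm across, 160 mm tall with brushes, bystander; origin at its underside
- palette: flat steel paint palette 110 x 200 x 16 mm, bystander; origin at its underside
Mind the look-alikes: they are no part of the job. What is shaped like the part that bears card_a_mid but brown or red is not meant.

How it is judged (in metres and radians):
On the way, in this order (a step that is already met when the one before it is completed fails the run):
1. the selector is at its service end stop (value of joint selector below 0.004 m), for 0.2 s.
2. every card present is fully home in the slot of its own length with both levers swung in, the selector still at service (horizontal distance between card_a_mid and slot_a below 0.006 m and z of card_a_mid in the frame of chassis between 0.077 and 0.083 m and angle between each of card_a_mid, card_b_mid, card_c_mid's own z axis and vertical below 0.06 rad and distance between each of lever_a_l_tip, lever_a_r_tip and card_a_mid below 0.1016 m and horizontal distance between card_b_mid and slot_b below 0.006 m and z of card_b_mid in the frame of chassis between 0.077 and 0.083 m and distance between each of lever_b_l_tip, lever_b_r_tip and card_b_mid below 0.0944 m and horizontal distance between card_c_mid and slot_c below 0.006 m and z of card_c_mid in the frame of chassis between 0.077 and 0.083 m and distance between each of lever_c_l_tip, lever_c_r_tip and card_c_mid below 0.0878 m and value of joint selector below 0.012 m), for 0.2 s.
3. the selector is at its run end stop (value of joint selector above 0.076 m), for 0.2 s.
At the end, for the whole second after the job is handed in: every card present stays in the slot of its own length, within 6 mm of the slot's middle and 3 mm of its fully home height, with both of that slot's levers swung in (reading above about 1.05 of 1.2), and the selector is within 4 mm of its run end stop (horizontal distance between card_a_mid and slot_a below 0.006 m and z of card_a_mid in the frame of chassis between 0.077 and 0.083 m and angle between each of card_a_mid, card_b_mid, card_c_mid's own z axis and vertical below 0.06 rad and distance between each of lever_a_l_tip, lever_a_r_tip and card_a_mid below 0.1016 m and horizontal distance between card_b_mid and slot_b below 0.006 m and z of card_b_mid in the frame of chassis between 0.077 and 0.083 m and distance between each of lever_b_l_tip, lever_b_r_tip and card_b_mid below 0.0944 m and horizontal distance between card_c_mid and slot_c below 0.006 m and z of card_c_mid in the frame of chassis between 0.077 and 0.083 m and distance between each of lever_c_l_tip, lever_c_r_tip and card_c_mid below 0.0878 m and value of joint selector above 0.076 m); the robot touches nothing.
It fails at once if the tub is pushed more than 4 cm from its place (distance of tub from where it was at the start of the episode above 0.04 m).
It fails at once if the brush cup is pushed more than 4 cm from its place (distance of brush_cup from where it was at the start of the episode above 0.04 m).
It fails at once if the palette is pushed more than 4 cm from its place (distance of palette from where it was at the start of the episode above 0.04 m).
Of card_a, card_b, card_c only 2 to 3 are there at a start; the rules pass over those that are not, and their reading is None.
At some moment in a run one of card_a, card_b, card_c may be knocked a few centimetres aside while the robot is not near it.
It also fails if it takes over 210 s, if anything falls off the work surface, if the arm or the gripper's body presses on something with over 40 N, if the wrist force passes 120 N, or if a joint passes its speed limit or range.

## Working session

There is one attempt and no reset: what is moved stays moved. The work goes in short steps, Python scripts to look and compute and a tool call to move; the robot and the scene stay as the last step left them, time stands still between calls to the robot, and variables do not carry over. Pictures are saved under pics/ and viewed, about 12 in all and at most 16, crops included, and the job is handed in when it is done.

Besides the shell and the picture viewer there is one more tool, called after ">>>" by a JSON object that holds its "method" and its "body", one argument or row to a line. arm_command: Moves the arm, as the interface text tells. Its arguments: {"type":"object","properties":{"increments":{"type":"array","items":{"type":"array"}}},"required":["increments"]}

```bash
ls; mkdir -p pics
cat > h.py <<'E'
import numpy as np, cv2
from scipy.spatial.transform import Rotation as R
from bench import readout, imaging, arm
def cam(n,st=None):
    c=imaging.camera_info(n); f=210/np.tan(np.radians(c["vfov"])/2)
    if n=="wrist":
        st=st or readout.read_state(); T=np.array(c["T_tool_cam"]); Rt=R.from_quat(st["ee_rot"]).as_matrix()
        return f,c["cx"],c["cy"],Rt@T[:3,3]+np.array(st["position"]),Rt@T[:3,:3]
    return f,c["cx"],c["cy"],np.array(c["eye"]),np.array(c["rotation"])
def grab(n):
    st=readout.read_state(); k=cam(n,st); im,d=imaging.get_image(n); return im,d,k
def cloud(d,k):
    f,cx,cy,e,Rm=k; v,u=np.mgrid[:d.shape[0],:d.shape[1]]
    return np.stack([(u-cx)/f*d,(v-cy)/f*d,d],-1)@Rm.T+e
def ray(u,v,k,z):
    f,cx,cy,e,Rm=k; r=Rm@np.array([(u-cx)/f,(v-cy)/f,1]); return e+r*(z-e[2])/r[2]
def proj(p,k):
    f,cx,cy,e,Rm=k; q=Rm.T@(np.array(p,float)-e); return f*q[0]/q[2]+cx,f*q[1]/q[2]+cy
E
python3 - <<'E'
from h import *
print(readout.read_state())
for n in ("top","side"):
    im,d,k=grab(n); cv2.imwrite(f"pics/{n}0.png",im); np.savez(f"{n}0.npz",im=im,d=d); c=imaging.camera_info(n); print(n,c)
E
```

```text
pics
{'clock': 0.0, 'joints': array([-8.79410268e-01,  3.85578830e-01,  6.59293692e-03, -5.38251924e-04,
       -1.19402048e+00, -2.58623338e-01]), 'joint_vel': array([-1.72239692e-05,  1.16724859e-04, -2.23925631e-04, -2.38254126e-03,
       -1.05276655e-03, -3.60751340e-04]), 'joint_efforts': array([ 3.12375550e-04, -3.92282546e+01,  1.88400739e+01,  4.18632388e+00,
       -4.65679768e-03, -2.62587281e-05]), 'position': array([ 261.89235745, -566.81306003,  230.18946439]), 'ee_rot': array([-0.15096912,  0.69083227,  0.15252063,  0.69043215]), 'contact_force': array([-0.21096451,  0.17789275, -0.20785132]), 'wrist_torque': array([0.05667057, 0.0008992 , 0.00956774]), 'gripper_width': 84.93850001095203}
top {'vfov': 44.557348114045816, 'cx': 271.58207499537485, 'cy': 208.8592055091839, 'eye': array([ 130.8406508 ,   40.72610625, 1740.07258551]), 'rotation': array([-0.6890656 ,  0.71639719, -0.07837641,  0.07629424])}
side {'vfov': 52.99185448135849, 'cx': 278.9333011564047, 'cy': 210.6797352017065, 'eye': array([ 301.80646374, 1180.13459933,  845.29399472]), 'rotation': array([-0.0639694 ,  0.87280984, -0.48151101,  0.04751891])}
```

```bash
sed -i 's/np.array(c\["rotation"\])/R.from_quat(c["rotation"]).as_matrix()/' h.py
python3 - <<'E'
import cv2,numpy as np
a=cv2.imread("pics/top0.png"); cv2.imwrite("pics/top0b.png",cv2.resize(a,(800,600)))
E
```

```text
(no output)
```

View pics/top0b.png

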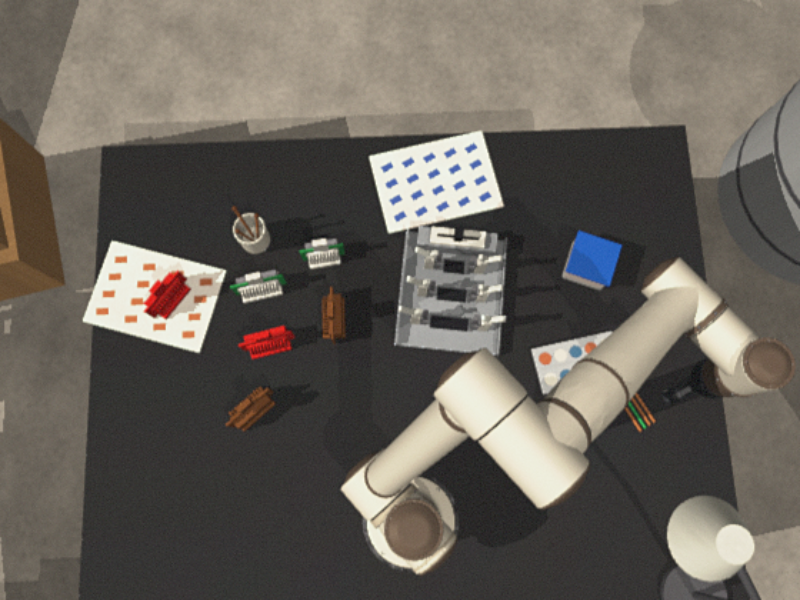

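View pics/side0.png

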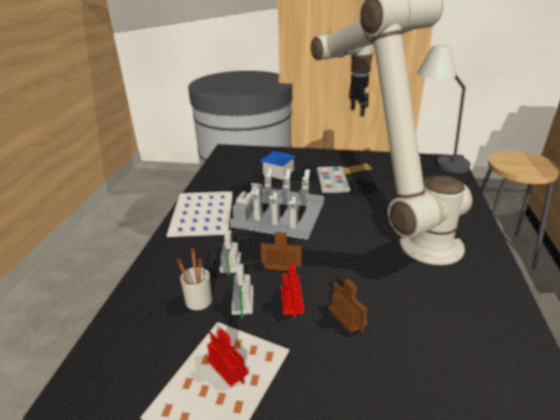

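The top picture (800x600) shows two genuine green/white cards at (258,288) and (322,253). There are red and brown look-alikes, the chassis is around (452,290), and the selector is on its white track at (458,238). Next I measure these.

```bash
cat > m.py <<'E'
from h import *
def rect(P):
    r=cv2.minAreaRect(P[:,:2].astype(np.float32)); return np.round(r[0],1),np.round(r[1],1),round(r[2],1)
if __name__=="__main__":
    for n in ("top","side"):
        z=np.load(n+"0.npz"); im,d=z["im"],z["d"]; k=cam(n); P=cloud(d,k)
        hsv=cv2.cvtColor(im,cv2.COLOR_BGR2HSV); 
        g=((hsv[...,0]>40)&(hsv[...,0]<90)&(hsv[...,1]>70)&(hsv[...,2]>40)&(d>0)&(P[...,2]<200)).astype(np.uint8)
        nb,l,s,c=cv2.connectedComponentsWithStats(cv2.dilate(g,np.ones((3,3))))
        for i in range(1,nb):
            if s[i,4]<25: continue
            q=P[(l==i)&(g>0)]; print(n,"green",c[i].round(),s[i,4],np.median(q,0).round(1),q.min(0).round(),q.max(0).round())
            # top tab: pixels higher than 95 near
            m=(np.hypot(P[...,0]-np.median(q[:,0]),P[...,1]-np.median(q[:,1]))<75)&(P[...,2]<200)
            for lo,hi in ((100,140),(68,82),(50,66)):
                Q=P[m&(P[...,2]>lo)&(P[...,2]<hi)]
                if len(Q)>8: print("   ",lo,len(Q),rect(Q),Q[:,2].max().round(),np.median(Q[:,2]).round())
        print(n,"bench z",np.median(P[(P[...,0]>300)&(P[...,0]<800)&(P[...,1]>-500)&(P[...,1]<500)][:,2]))
        if n=="top":
            # chassis: grey region
            m=(P[...,0]>380)&(P[...,0]<760)&(P[...,1]>-260)&(P[...,1]<140)
            for lo,hi in ((4,25),(60,90),(90,100),(110,150),(25,60)):
                Q=P[m&(P[...,2]>lo)&(P[...,2]<hi)]; print(lo,hi,len(Q))
                mm=(m&(P[...,2]>lo)&(P[...,2]<hi)).astype(np.uint8)
                nb,l,s,c=cv2.connectedComponentsWithStats(mm)
                for i in range(1,nb):
                    if s[i,4]>12: q=P[l==i]; print("  ",c[i].round(),s[i,4],q.mean(0).round(1),rect(q))
E
python3 m.py
python3 - <<'E'
import cv2
a=cv2.imread("pics/top0.png")[145:255,260:370]; cv2.imwrite("pics/chas.png",cv2.resize(a,None,fx=5.4,fy=5.4,interpolation=cv2.INTER_CUBIC))
E
```

```text
top green [237. 174.] 98 [635.9 140.2  56.4] [632. 131.  -5.] [660. 165.  85.]
    100 58 (array([631.9, 183.1]), array([17.3, 33.2]), 8.3) 124.0 117.0
    68 35 (array([625.3, 172.1]), array([20.9, 80.8]), 8.8) 81.0 74.0
    50 128 (array([633.6, 173.6]), array([44.1, 83.5]), 11.2) 66.0 59.0
top green [213. 177.] 93 [626.  226.7  61.4] [622. 202.  -3.] [652. 244.  81.]
    100 58 (array([631.9, 183.1]), array([17.3, 33.2]), 8.3) 124.0 117.0
    68 33 (array([628.1, 192.9]), array([11.1, 79.7]), 6.0) 81.0 74.0
    50 126 (array([631.3, 191.6]), array([44.3, 78. ]), 7.3) 65.0 59.0
top green [193. 195.] 119 [566.  286.7  56.9] [558. 275.  -5.] [592. 321.  80.]
    100 64 (array([558.5, 337.5]), array([19.1, 34.8]), 10.8) 127.0 117.0
    68 34 (array([553.2, 315.7]), array([21.9, 85. ]), 12.5) 82.0 75.0
    50 139 (array([561.1, 319.9]), array([44. , 82.2]), 10.7) 66.0 58.0
top green [166. 201.] 107 [547.  389.6  62.1] [542. 357.  -4.] [570. 416.  80.]
    100 64 (array([558.5, 337.5]), array([19.1, 34.8]), 10.8) 127.0 117.0
    68 30 (array([545.9, 356.6]), array([25.6, 80.7]), 4.5) 82
[... 3689 characters left out ...]
392.7 -226.1   33. ] (array([ 392. , -226.6]), array([ 4.8, 24.5]), 84.9)
side green [227. 263.] 122 [626.7 235.8  40.7] [623. 207.  -2.] [632. 242.  78.]
    100 68 (array([633.7, 187.1]), array([14. , 38.6]), 6.4) 124.0 118.0
    68 32 (array([632.3, 214.3]), array([13.6, 51.3]), 1.7) 82.0 76.0
    50 173 (array([624.5, 232.9]), array([ 47.1, 142.7]), 12.7) 65.0 60.0
side green [241. 303.] 146 [547.1 398.3  49.8] [543. 362.  -4.] [555. 406.  79.]
    100 77 (array([557.9, 343.5]), array([13.6, 35.2]), 11.2) 124.0 118.0
    68 39 (array([552.3, 378.4]), array([10.8, 47.8]), 9.2) 82.0 76.0
    50 245 (array([553.7, 363.7]), array([41.5, 77.8]), 13.7) 65.0 60.0
side bench z 2.2124536383458917
```

View pics/chas.png

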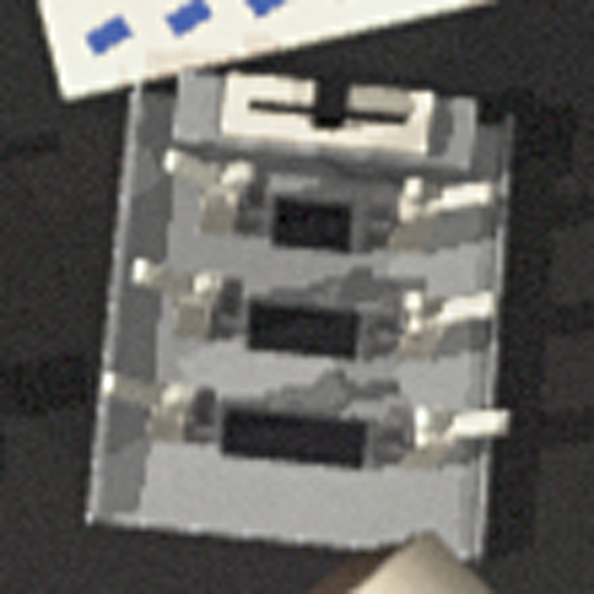

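The two genuine cards have their tabs at about (632,184) and (558,340). The selector knob is at about (645,-141), with its top near 118 mm and roughly mid-travel. The chassis yaw is about -8.5°. Next: card lengths, slot frame and jaw direction.

Run:
```python
from m import *
for n in ("top","side"):
    z=np.load(n+"0.npz"); im,d=z["im"],z["d"]; k=cam(n); P=cloud(d,k)
    for c,a in (((632,184),8),((558,340),11)):
        t=np.radians(a); ux=np.array([np.cos(t),np.sin(t)]); uy=np.array([-ux[1],ux[0]])
        q=P[...,:2]-c; X=q@ux; Y=q@uy
        for lo,hi in ((95,140),(68,80),(52,64)):
            m=(abs(X)<35)&(abs(Y)<95)&(P[...,2]>lo)&(P[...,2]<hi); print(n,c,lo,m.sum(),"X",np.percentile(X[m],[2,98]).round(),"Y",np.percentile(Y[m],[2,50,98]).round())
z=np.load("top0.npz"); P=cloud(z["d"],cam("top"))
s=readout.read_state(); M=R.from_quat(s["ee_rot"]).as_matrix(); print(M.round(3)); print(np.array(imaging.camera_info("wrist")["T_tool_cam"]).round(2),imaging.camera_info("wrist")["vfov"])
```

```text
top (632, 184) 95 64 X [-8.  8.] Y [-17.  -1.  16.]
top (632, 184) 68 42 X [-9.  3.] Y [-51. -11.  48.]
top (632, 184) 52 122 X [-21.  22.] Y [-44.  -0.  37.]
top (558, 340) 95 69 X [-9.  7.] Y [-20.  -3.  14.]
top (558, 340) 68 51 X [-20.   2.] Y [-61.  -6.  56.]
top (558, 340) 52 179 X [-22.  21.] Y [-51. -11.  45.]
side (632, 184) 95 78 X [-5.  9.] Y [-14.  14.  22.]
side (632, 184) 68 27 X [-1.  8.] Y [-15.  30.  54.]
side (632, 184) 52 182 X [-18.  23.] Y [-33.  12.  53.]
side (558, 340) 95 93 X [-6.  7.] Y [-18.  11.  18.]
side (558, 340) 68 37 X [-3.  4.] Y [15. 35. 63.]
side (558, 340) 52 294 X [-20.  21.] Y [-42.  13.  60.]
[[-0.001 -0.419  0.908]
 [ 0.002  0.908  0.419]
 [-1.     0.002 -0.   ]]
[[  -0.     -0.28    0.96 -142.41]
 [   1.      0.      0.      0.28]
 [  -0.      0.96    0.28  -69.51]
 [   0.      0.      0.      1.  ]] 69.61019667420766
```

The tab card at (632,184) is the middle one (about 100 mm board, 80 mm block). The one at (558,340) is the long one (about 120 and 96 mm). No short card is visible. I move over the chassis for a wrist look.

>>> {"method": "arm_command", "body": {
  "increments": [
    [[0,0,-8],[45,65,5],0],
    [[0,0,-16],[90,130,10],0],
    [[0,0,-24],[120,180,20],0],
    [[0,0,-33.3],[150,220,30],0],
    [[0,0,-33.3],[170,250,30],0]
  ]
}}

```text
clock: 0.6
position: [397.1, -367.6, 253.9]
ee_rot: [0.055, 0.705, -0.053, 0.705]
contact_force: [0.2, -1.0, 0.1]
gripper_width: 85.5
```

>>> {"method": "arm_command", "body": {
  "increments": [
    [[0,0,0],[140,195,0],0],
    [[0,0,0],[140,195,0],0],
    [[0,0,0],[140,195,0],0],
    [[0,0,0],[140,195,0],0],
    [[0,0,0],[140,195,0],0]
  ]
}}

```text
clock: 1.1
position: [538.0, -170.2, 253.6]
ee_rot: [0.054, 0.705, -0.053, 0.705]
contact_force: [0.4, -1.1, 0.5]
gripper_width: 85.6
```

>>> {"method": "arm_command", "body": {
  "increments": [
    [[0,0,0],[0,0,0],0],
    [[0,0,0],[0,0,0],0],
    [[0,0,0],[0,0,0],0],
    [[0,0,0],[0,0,0],0],
    [[0,0,0],[0,0,0],0]
  ]
}}

```text
clock: 1.6
position: [537.4, -171.2, 253.7]
ee_rot: [0.055, 0.705, -0.053, 0.705]
contact_force: [0.2, -0.1, 1.1]
gripper_width: 85.4
```

```bash
cat > w.py <<'E'
import sys
from h import *
def w(name):
    im,d,k=grab("wrist"); cv2.imwrite(f"pics/{name}.png",im); np.savez(f"{name}.npz",im=im,d=d,e=k[3],Rm=k[4],f=k[:3]); return im,d,k
if __name__=="__main__": w(sys.argv[1])
E
python3 - <<'E'
from w import *
im,d,k=w("w1"); P=cloud(d,k)
for lo,hi in ((60,90),(112,150),(20,45)):
    mm=((P[...,2]>lo)&(P[...,2]<hi)&(d>0)).astype(np.uint8)
    nb,l,s,c=cv2.connectedComponentsWithStats(mm)
    for i in range(1,nb):
        if s[i,4]>60:
            q=P[l==i]; r=cv2.minAreaRect(q[:,:2].astype(np.float32)); print(lo,c[i].round(),s[i,4],q.mean(0).round(1),"rect",np.round(r[0],1),np.round(r[1],1),round(r[2],1),"zmax",np.percentile(q[:,2],98).round(1))
E
```

```text
60 [390. 100.] 872 [459.7 -44.1  80.8] rect [459.8 -40. ] [37.5 27.8] 82.6 zmax 88.7
60 [257. 104.] 480 [ 442.7 -174.    79.1] rect [ 440.3 -181.9] [38.1 27.8] 81.8 zmax 88.6
60 [374. 171.] 723 [527.  -63.9  80.4] rect [528.1 -59.2] [38.1 27.1] 81.3 zmax 88.7
60 [272. 173.] 280 [ 512.6 -169.9   78. ] rect [ 512.2 -170.3] [14.  27.5] 82.2 zmax 85.2
60 [256. 167.] 137 [ 503.4 -185.6   79.3] rect [ 502.4 -187.2] [23.8  9.1] 55.9 zmax 89.2
60 [ 45. 266.] 7557 [ 582.1 -450.8   71.3] rect [ 584.9 -455. ] [105.3 108.6] 68.2 zmax 73.0
60 [266. 231.] 257 [ 574.9 -186.8   79. ] rect [ 575.6 -185.6] [27.5 13.9] 43.9 zmax 88.9
60 [362. 233.] 717 [594.1 -81.7  78.7] rect [596.2 -79.2] [38.3 27.3] 78.6 zmax 89.1
60 [281. 236.] 288 [ 584.6 -170.4   77.1] rect [ 583. -170.] [14.8 27.5] 81.3 zmax 85.2
60 [553. 238.] 158 [637.7 140.4  67.2] rect [642.3 147. ] [23.  21.7] 26.9 zmax 75.1
60 [305. 275.] 4765 [ 637.9 -150.4   73.4] rect [ 645.6 -138.4] [189.3  46.5] 82.0 zmax 80.2
112 [456.  96.] 751 [465.4  -6.  125. ] rect [465.2  -5.9] [31.9 12.1] 82.0 zmax 136.2
112 [206.  98.] 608 [ 436.2 -212.6  129
[... 2100 characters left out ...]
.] 925 [ 587.9 -130.1   25.5] rect [ 588.6 -129.7] [49.8 30.7] 82.2 zmax 27.2
20 [ 83. 241.] 1307 [ 568.8 -423.2   32.9] rect [ 570.3 -425.9] [136.3  69.2] 23.8 zmax 44.5
20 [351. 218.] 236 [589.5 -81.4  32.9] rect [588.6 -80.5] [14.6 41.2] 16.4 zmax 44.4
20 [265. 217.] 103 [ 571.5 -188.7   32.8] rect [ 571.5 -189.2] [21.9  1.4] 81.0 zmax 44.6
20 [280. 217.] 69 [ 575.3 -169.4   33.2] rect [ 575.5 -169.1] [14.2  1. ] 80.7 zmax 44.8
20 [323. 249.] 638 [ 625.4 -121.    33.4] rect [ 625.4 -121.4] [128.8   1.5] 82.0 zmax 44.3
20 [401. 265.] 145 [666.4 -20.9  28.6] rect [667.  -20.1] [ 5.2 32.2] 83.5 zmax 32.8
20 [222. 272.] 90 [ 639.7 -257.8   29.7] rect [ 638.9 -258.1] [ 4.5 30.1] 81.6 zmax 32.8
```

View pics/w1.png

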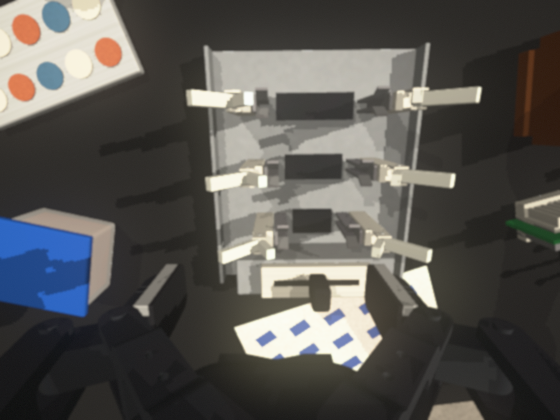

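The wrist depth gives consistent geometry: yaw about -8.1°, slot_a at (450.2,-110.6), slot_b at (519.3,-120.3), and the knob at (645.5,-137.8) with its top at 119. I go down on the knob.

>>> {"method": "arm_command", "body": {
  "increments": [
    [[0,0,0.4],[45,14,0],0],
    [[0,0,0.4],[90,28,0],0],
    [[0,0,0.4],[108,33.4,-40],0],
    [[0,0,0.4],[108,33.4,-85],0],
    [[0,0,0.4],[108,33.4,-110],0]
  ]
}}

```text
clock: 2.15
position: [643.7, -137.7, 139.2]
ee_rot: [0.053, 0.708, -0.051, 0.703]
contact_force: [0.1, -0.2, -0.1]
gripper_width: 85.3
```

>>> {"method": "arm_command", "body": {
  "increments": [
    [[0,0,0],[0,0,-20],0],
    [[0,0,0],[0,0,-40],0],
    [[0,0,0],[0,0,-50],0],
    [[0,0,0],[0,0,-50],0],
    [[0,0,0],[0,0,-50],0]
  ]
}}

```text
clock: 2.65
position: [644.4, -138.1, 90.2]
ee_rot: [0.053, 0.707, -0.051, 0.703]
contact_force: [0.1, 0.8, 0.6]
gripper_width: 85.4
```

>>> {"method": "arm_command", "body": {
  "increments": [
    [[0,0,0],[1,0,2],1],
    [[0,0,0],[1,0,2],1],
    [[0,0,0],[1,0,2],1],
    [[0,0,0],[1,0,2],1],
    [[0,0,0],[1,0,2],1]
  ]
}}

```text
clock: 3.15
position: [645.4, -138.2, 92.7]
ee_rot: [0.053, 0.707, -0.051, 0.703]
contact_force: [-0.6, -0.1, 1.8]
gripper_width: 19.0
```

>>> {"method": "arm_command", "body": {
  "increments": [
    [[0,0,0],[-1.4,-10,0],1],
    [[0,0,0],[-2.8,-20,0],1],
    [[0,0,0],[-4.2,-30,0],1],
    [[0,0,0],[-5,-36,0],1],
    [[0,0,0],[-5,-36,0],1]
  ]
}}

```text
clock: 3.65
position: [640.0, -176.0, 92.7]
ee_rot: [0.053, 0.707, -0.052, 0.703]
contact_force: [-0.7, -2.8, 0.9]
gripper_width: 19.0
```

>>> {"method": "arm_command", "body": {
  "increments": [
    [[0,0,0],[-0.1,-1,0],1],
    [[0,0,0],[-0.3,-2,0],1],
    [[0,0,0],[-0.4,-3,0],1],
    [[0,0,0],[-0.6,-4,0],1],
    [[0,0,0],[-0.6,-4,0],1]
  ]
}}

```text
clock: 4.15
position: [639.7, -178.8, 92.7]
ee_rot: [0.053, 0.707, -0.051, 0.703]
contact_force: [-0.8, 5.8, 2.7]
gripper_width: 19.3
```

>>> {"method": "arm_command", "body": {
  "increments": [
    [[0,0,0],[-0.4,-2,0],1],
    [[0,0,0],[-0.4,-3,0],1],
    [[0,0,0],[-0.5,-4,0],1],
    [[0,0,0],[-0.5,-4,0],1],
    [[0,0,0],[-0.5,-4,0],1]
  ]
}}

```text
clock: 4.65
position: [639.7, -179.0, 92.7]
ee_rot: [0.054, 0.707, -0.049, 0.704]
contact_force: [-0.1, 12.3, 3.2]
gripper_width: 19.2
```

The selector hit its stop after about 41 mm of travel, and the force rose to 12 N. I release, rise and go to the middle card.

>>> {"method": "arm_command", "body": {
  "increments": [
    [[0,0,0],[0,0,0],0],
    [[0,0,0],[0,0,0],0],
    [[0,0,0],[0,0,0],0],
    [[0,0,0],[0,0,45],0],
    [[0,0,0],[0,0,90],0]
  ]
}}

```text
clock: 5.15
position: [638.5, -179.8, 181.9]
ee_rot: [0.054, 0.708, -0.05, 0.702]
contact_force: [-0.0, 0.1, 0.8]
gripper_width: 85.4
```

>>> {"method": "arm_command", "body": {
  "increments": [
    [[0,0,-8],[0,20,40],0],
    [[0,0,-16],[0,65,50],0],
    [[0,0,-24],[0,110,50],0],
    [[0,0,-32],[0,155,50],0],
    [[0,0,-40],[0,200,50],0]
  ]
}}

```text
clock: 5.65
position: [638.4, 21.0, 232.2]
ee_rot: [0.295, 0.646, -0.289, 0.642]
contact_force: [0.3, 0.5, 1.0]
gripper_width: 85.6
```

>>> {"method": "arm_command", "body": {
  "increments": [
    [[0,0,-8],[0,40,0],0],
    [[0,0,-16],[0,80,0],0],
    [[0,0,-24],[0,120,0],0],
    [[0,0,-33],[-4,160,0],0],
    [[0,0,-33],[-8,160,0],0]
  ]
}}

```text
clock: 6.15
position: [654.6, 84.7, 214.5]
ee_rot: [0.448, 0.602, -0.382, 0.54]
contact_force: [-0.3, 0.3, 0.7]
gripper_width: 85.5
```

>>> {"method": "arm_command", "body": {
  "increments": [
    [[0,0,0],[0,0,0],0],
    [[0,0,0],[0,0,0],0],
    [[0,0,0],[0,0,0],0],
    [[0,0,0],[0,0,0],0],
    [[0,0,0],[0,0,0],0]
  ]
}}

```text
clock: 6.65
position: [654.6, 85.0, 214.9]
ee_rot: [0.447, 0.602, -0.382, 0.54]
contact_force: [0.4, -0.4, 0.4]
gripper_width: 85.6
```

```bash
cat > card.py <<'E'
from w import *
def obj(P,d,z0,z1,c,r):
    m=(P[...,2]>z0)&(P[...,2]<z1)&(d>0)&(np.hypot(P[...,0]-c[0],P[...,1]-c[1])<r)
    q=P[m]; r=cv2.minAreaRect(q[:,:2].astype(np.float32)); print(z0,len(q),"c",np.round(r[0],1),np.round(r[1],1),round(r[2],1),"z",np.percentile(q[:,2],[50,95]).round(1))
def look(name,c):
    im,d,k=w(name); P=cloud(d,k)
    obj(P,d,112,130,c,40); obj(P,d,100,130,c,40); obj(P,d,52,66,c,75); obj(P,d,66,80,c,80)
    return P
if __name__=="__main__":
    look(sys.argv[1],(float(sys.argv[2]),float(sys.argv[3])))
    s=readout.read_state(); print(s["position"],s["joints"].round(2)); M=R.from_quat(s["ee_rot"]).as_matrix(); print("jaw",np.degrees(np.arctan2(M[1,1],M[0,1])), "down",M[:,0].round(3))
E
python3 card.py w2 632 184
python3 - <<'E'
from h import *
im,d,k=grab("top"); cv2.imwrite("pics/top2.png",im); im2,d2,k2=grab("top")
P=cloud(d,k)
# selector
m=(abs(P[...,0]-640)<40)&(abs(P[...,1]+140)<90)&(P[...,2]>110)&(P[...,2]<126); print(P[m].mean(0))
E
```

```text
112 835 c [633.5 186.5] [13.9 34.2] 7.7 z [119.7 120.8]
100 867 c [633.5 186.4] [13.9 34.3] 7.7 z [119.7 120.7]
52 1935 c [633.9 184.5] [42.1 96.8] 7.6 z [59.7 60.9]
66 362 c [632.  186.2] [ 12.2 103.7] 10.3 z [74.7 76.1]
[654.58890189  85.01105655 214.81576619] [ 0.31  0.46  0.13 -0.13 -1.22 -3.1 ]
jaw 17.92229402715099 down [-0.016  0.126 -0.992]
[ 633.19412494 -165.98096585  118.05629604]
```

View pics/w2.png

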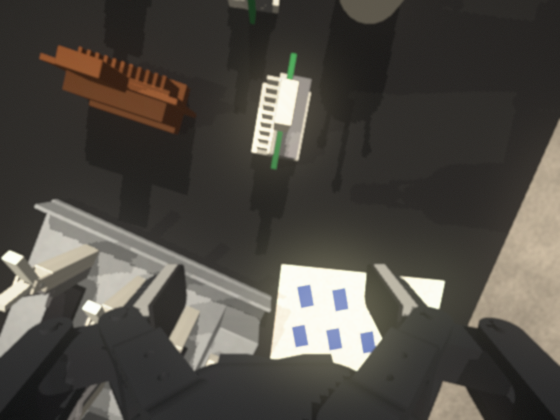

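View pics/top2.png

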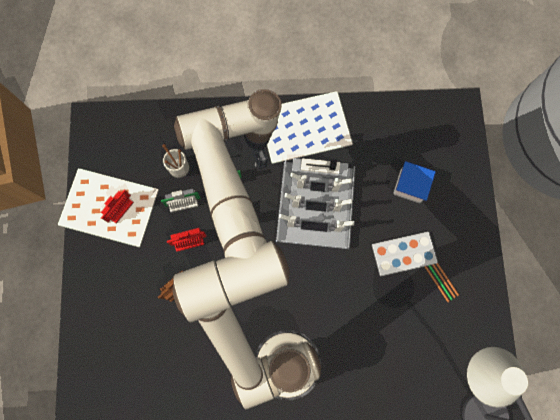

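Joint 6 reached its range, so I need the half-turned grasp (jaw at 188°). The wrist view shows the middle card at px (282,115) with its tab at (633.5,186.5), top 120, yaw 7.7°. Top2 shows no further green card. I turn back the other way.

>>> {"method": "arm_command", "body": {
  "increments": [
    [[-2,-0.2,8],[0,20,5],0],
    [[-4,-0.4,16],[-5,40,10],0],
    [[-5,-0.6,24],[-10,60,15],0],
    [[-6,-0.8,32],[-15,80,15],0],
    [[-6,-0.8,40],[-21,101,15],0]
  ]
}}

```text
clock: 7.3
position: [633.3, 187.2, 229.8]
ee_rot: [0.187, 0.695, -0.2, 0.665]
contact_force: [0.7, 0.3, 0.3]
gripper_width: 85.4
```

>>> {"method": "arm_command", "body": {
  "increments": [
    [[0,0,8.5],[0,0,0],0],
    [[0,0,17],[0,0,0],0],
    [[0,0,25.5],[0,0,0],0],
    [[0,0,34],[0,0,0],0],
    [[0,0,42.5],[0,0,0],0]
  ]
}}

```text
clock: 7.8
position: [633.2, 187.4, 229.8]
ee_rot: [-0.08, 0.715, 0.057, 0.692]
contact_force: [0.8, 0.2, 0.2]
gripper_width: 85.5
```

>>> {"method": "arm_command", "body": {
  "increments": [
    [[0,0,8.5],[0,0,0],0],
    [[0,0,17],[0,0,0],0],
    [[0,0,25.5],[0,0,0],0],
    [[0,0,34],[0,0,0],0],
    [[0,0,42.5],[0,0,0],0]
  ]
}}

```text
clock: 8.3
position: [633.2, 187.6, 229.8]
ee_rot: [-0.336, 0.636, 0.306, 0.623]
contact_force: [-0.4, 0.3, 0.3]
gripper_width: 85.4
```

>>> {"method": "arm_command", "body": {
  "increments": [
    [[0,0,8.5],[0,0,0],0],
    [[0,0,17],[0,0,0],0],
    [[0,0,25.5],[0,0,0],0],
    [[0,0,34],[0,0,0],0],
    [[0,0,40],[0,0,0],0]
  ]
}}

```text
clock: 8.8
position: [633.1, 187.7, 229.9]
ee_rot: [0.535, -0.482, -0.502, -0.48]
contact_force: [-0.5, 0.5, -0.1]
gripper_width: 85.5
```

```bash
python3 card.py w3 633 186
```

```text
112 622 c [633.1 185.6] [14.  34.2] 7.7 z [119.7 120.8]
100 662 c [633.1 185.6] [14.  34.3] 7.7 z [119.6 120.8]
52 1561 c [633.1 184.9] [ 42.1 101. ] 7.4 z [59.6 60.8]
66 292 c [631.  185.4] [ 10. 104.] 8.4 z [74.7 76.3]
[633.03738789 187.64387592 229.91820671] [ 0.55  0.44  0.06  0.05 -1.19 -0.49]
jaw -175.53088395854564 down [ 0.032 -0.033 -0.999]
```

>>> {"method": "arm_command", "body": {
  "increments": [
    [[1.9,1.8,3.2],[0,-1.8,-20],0],
    [[1.9,1.8,3.2],[0,-1.8,-50],0],
    [[1.9,1.8,3.2],[0,-1.8,-80],0],
    [[1.9,1.8,3.2],[0,-1.8,-95],0],
    [[1.9,1.8,3.2],[0,-1.8,-95],0]
  ]
}}

```text
clock: 9.35
position: [631.4, 185.2, 131.9]
ee_rot: [-0.531, 0.467, 0.532, 0.465]
contact_force: [-0.0, 0.2, -0.6]
gripper_width: 85.3
```

>>> {"method": "arm_command", "body": {
  "increments": [
    [[0,0,0],[0,0,-15],0],
    [[0,0,0],[0,0,-30],0],
    [[0,0,0],[0,0,-45],0],
    [[0,0,0],[0,0,-52],0],
    [[0,0,0],[0,0,-52],0]
  ]
}}

```text
clock: 9.85
position: [631.4, 185.2, 79.8]
ee_rot: [-0.531, 0.468, 0.532, 0.465]
contact_force: [-0.6, -0.3, 0.0]
gripper_width: 85.0
```

```bash
cat > st.py <<'E'
from h import *
s=readout.read_state(); M=R.from_quat(s["ee_rot"]).as_matrix(); d=M[:,0]
print(s["clock"],s["position"].round(1),"F",s["contact_force"].round(1),"g",round(s["gripper_width"],1),"jaw",round(np.degrees(np.arctan2(M[1,1],M[0,1])),1),"tiltfix",np.degrees([-d[1],d[0]]).round(1),s["joints"].round(2))
E
python3 st.py
```

```text
9.85 [631.4 185.2  79.8] F [-0.6 -0.3  0. ] g 85.0 jaw -172.5 tiltfix [ 0.1 -0.3] [ 0.53  0.57 -0.09 -0.   -0.92 -0.4 ]
```

>>> {"method": "arm_command", "body": {
  "increments": [
    [[0,0,0],[1.7,0,1],0.5],
    [[0,0,0],[1.7,0,1],1],
    [[0,0,0],[1.7,0,1],1],
    [[0,0,0],[1.7,0,1],1],
    [[0,0,0],[1.7,0,1],1]
  ]
}}

```text
clock: 10.35
position: [633.4, 185.3, 81.3]
ee_rot: [-0.531, 0.467, 0.532, 0.465]
contact_force: [1.4, -1.5, 1.5]
gripper_width: 13.3
```

>>> {"method": "arm_command", "body": {
  "increments": [
    [[0,0,0],[0,0,5],1],
    [[0,0,0],[0,0,30],1],
    [[0,0,0],[0,0,70],1],
    [[0,0,0],[0,0,110],1],
    [[0,0,0],[0,0,150],1]
  ]
}}

```text
clock: 10.85
position: [632.8, 185.1, 232.3]
ee_rot: [-0.531, 0.468, 0.532, 0.464]
contact_force: [1.0, 0.4, -3.0]
gripper_width: 13.3
```

```bash
python3 card.py w4 633 186; python3 st.py
```

```text
10.9 [636.4 185.8 241.4] F [ 3.  -0.3  5.9] g 13.5 jaw -172.4 tiltfix [-0.1  0.5] [ 0.53  0.44  0.12  0.   -1.24 -0.4 ]Traceback (most recent call last):
  File "card.py", line 10, in <module>
    look(sys.argv[1],(float(sys.argv[2]),float(sys.argv[3])))
    ~~~~^^^^^^^^^^^^^^^^^^^^^^^^^^^^^^^^^^^^^^^^^^^^^^^^^^^^^
  File "card.py", line 7, in look
    obj(P,d,112,130,c,40); obj(P,d,100,130,c,40); obj(P,d,52,66,c,75); obj(P,d,66,80,c,80)
    ~~~^^^^^^^^^^^^^^^^^^
  File "card.py", line 4, in obj
    q=P[m]; r=cv2.minAreaRect(q[:,:2].astype(np.float32)); print(z0,len(q),"c",np.round(r[0],1),np.round(r[1],1),round(r[2],1),"z",np.percentile(q[:,2],[50,95]).round(1))
                                                                                                                                   ~~~~~~~~~~~~~^^^^^^^^^^^^^^^^
    return _quantile_unchecked(
        a, q, axis, out, overwrite_input, method, keepdims, weights)
    return _ureduce(a,
                    func=_quantile_ureduce_func,
    ...<5 lines>...
                    overwrite_input=overwrite_input,
                    method=method)
    r = func(a, **kwargs)
    result = _quantile(arr,
                       quantiles=q,
    ...<2 lines>...
                       out=out,
                       weights=wgt)
    slices_having_nans = np.isnan(arr[-1, ...])
                                  ~~~^^^^^^^^^
IndexError: index -1 is out of bounds for axis 0 with size 0
```

View pics/w4.png

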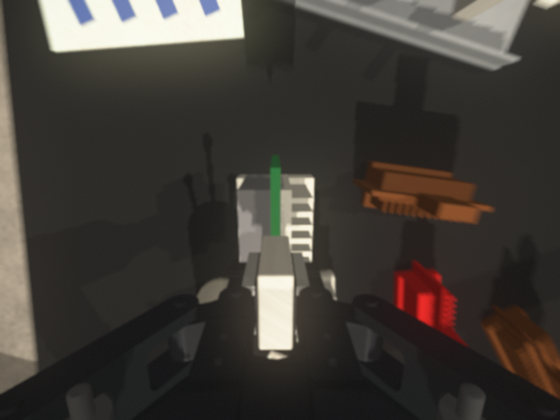

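The card is held upright in the jaws and lifted clear. I carry it above the middle slot.

>>> {"method": "arm_command", "body": {
  "increments": [
    [[0,0,-3],[-14,-36,12],1],
    [[0,0,-6],[-28,-75,14],1],
    [[0,0,-9],[-44,-115,14],1],
    [[0,0,-12],[-59,-155,14],1],
    [[0,0,-15.7],[-75,-195,14],1]
  ]
}}

```text
clock: 11.4
position: [560.0, -10.6, 255.0]
ee_rot: [-0.465, 0.533, 0.461, 0.537]
contact_force: [1.2, -0.9, -1.8]
gripper_width: 13.3
```

>>> {"method": "arm_command", "body": {
  "increments": [
    [[0,0,0],[-14,-36,0],1],
    [[0,0,0],[-28,-72,0],1],
    [[0,0,0],[-40,-106,0],1],
    [[0,0,0],[-42,-111,0],1],
    [[0,0,0],[-42,-111,0],1]
  ]
}}

```text
clock: 11.9
position: [517.3, -122.4, 254.9]
ee_rot: [-0.464, 0.533, 0.46, 0.537]
contact_force: [-0.5, 0.1, -1.9]
gripper_width: 13.2
```

```bash
python3 st.py
python3 - <<'E'
from w import *
im,d,k=w("w5"); P=cloud(d,k); s=readout.read_state()
hsv=cv2.cvtColor(im,cv2.COLOR_BGR2HSV); g=(hsv[...,0]>45)&(hsv[...,0]<85)&(hsv[...,1]>90)&(d>0)&(np.hypot(P[...,0]-519,P[...,1]+120)<90)&(P[...,2]>150)
q=P[g]; print("green",len(q),q.mean(0).round(1),q.min(0).round(1),q.max(0).round(1))
t=(P[...,2]>280)&(P[...,2]<300)&(np.hypot(P[...,0]-519,P[...,1]+120)<45)&(d>0); q=P[t]; print("tab",len(q)); print(cv2.minAreaRect(q[:,:2].astype(np.float32)),np.percentile(q[:,2],[5,50,95]))
h=np.histogram(P[(np.hypot(P[...,0]-519,P[...,1]+120)<60)&(d>0)&(P[...,2]>150)][:,2],bins=np.arange(150,400,5)); print([(int(b),int(a)) for a,b in zip(*h) if a>30])
E
```

```text
11.9 [ 517.3 -122.4  254.9] F [-0.5  0.1 -1.9] g 13.2 jaw 171.6 tiltfix [0.  0.5] [ 0.07  0.2  -0.19  0.   -1.17 -0.22]
green 646 [ 512.4 -158.6  245.9] [ 507.8 -173.4  193.3] [ 517.2 -138.3  250.3]
tab 4805
((518.6939086914062, -122.6911392211914), (35.806800842285156, 69.46881866455078), 71.56012725830078) [282.59885249 293.20256154 298.89044858]
[(175, 74), (180, 67), (185, 420), (190, 105), (195, 76), (200, 61), (205, 91), (210, 109), (215, 167), (220, 307), (225, 352), (230, 3146), (245, 689), (250, 92), (255, 142), (260, 270), (265, 357), (270, 392), (275, 442), (280, 459), (285, 376), (290, 3284), (295, 686), (300, 1446), (305, 2548), (310, 4025), (315, 2342), (320, 3200), (325, 5279), (330, 6101), (335, 5713), (340, 8182), (345, 4999), (350, 2998), (355, 178)]
```

View pics/w5.png

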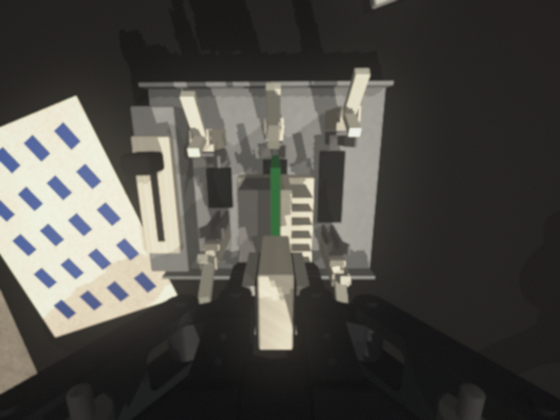

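The card hangs straight, and the selector knob is at its end stop at px (142,162). I re-measure the slots from this second wrist pose.

Run:
```python
from h import *
z=np.load("w5.npz"); k=(*z["f"],z["e"],z["Rm"]); d=z["d"]; P=cloud(d,k)
for lo,hi in ((20,30),(60,92),(110,125)):
    mm=((P[...,2]>lo)&(P[...,2]<hi)&(d>0)&(abs(P[...,0]-530)<140)&(abs(P[...,1]+120)<110)).astype(np.uint8)
    nb,l,s,c=cv2.connectedComponentsWithStats(mm)
    for i in range(1,nb):
        if s[i,4]>80:
            q=P[l==i]; r=cv2.minAreaRect(q[:,:2].astype(np.float32)); print(lo,c[i].round(),s[i,4],"rect",np.round(r[0],1),np.round(r[1],1),round(r[2],1),"zmax",np.percentile(q[:,2],98).round(1))
```

```text
20 [186. 129.] 86 rect [ 613.4 -206. ] [44.   1.1] 82.5 zmax 29.8
20 [193. 203.] 239 rect [ 626.6 -112.7] [139.7   1.1] 81.9 zmax 29.7
20 [331. 185.] 1769 rect [ 450.  -111.6] [89.8 30.4] 82.0 zmax 27.3
20 [267. 166.] 122 rect [ 525.5 -148.8] [17.4  9.8] 80.9 zmax 27.2
20 [284. 166.] 110 rect [ 505.4 -145.9] [17.3  8.5] 82.3 zmax 27.0
20 [219. 186.] 979 rect [ 588.6 -131.5] [49.2 30.4] 81.7 zmax 27.2
20 [189. 273.] 87 rect [652.6 -20.9] [ 1.7 34.9] 81.9 zmax 29.8
60 [162. 188.] 6289 rect [ 645.8 -138.8] [188.2  46.4] 81.9 zmax 80.2
60 [337. 120.] 182 rect [ 446.5 -191.5] [ 9.1 22.8] 12.7 zmax 90.0
60 [209. 152.] 523 rect [ 581.5 -182.7] [38.5 28.3] 81.8 zmax 89.3
60 [343. 139.] 313 rect [ 441.7 -171.3] [15. 28.] 82.2 zmax 85.3
60 [266. 150.] 126 rect [ 521.  -172.4] [15.  10.1] 81.1 zmax 84.8
60 [283. 150.] 125 rect [ 503.1 -169.9] [14.9  9.2] 81.8 zmax 85.0
60 [213. 239.] 660 rect [597.  -80.8] [38.2 28.2] 76.6 zmax 88.8
60 [336. 255.] 670 rect [460.  -40.5] [38.2 28.1] 82.4 zmax 89.2
110 [353. 100.] 245 rect [ 437.3 -205.8] [18.1 11.9] 80.3 zmax 124.6
110 [196. 120.] 277 rect [ 577.4 -211. ] [23.9 12.4] 82.0 zmax 124.6
110 [274. 113.] 198 rect [ 508. -204.] [12.7 11.5] 82.4 zmax 124.7
110 [352. 121.] 151 rect [ 440.  -184.6] [16.3 10.3] 81.9 zmax 124.7
110 [274. 132.] 111 rect [ 509.9 -188.3] [8.5 9.1] 81.6 zmax 124.9
110 [198. 142.] 119 rect [ 580.5 -187.3] [13.4 10.1] 80.9 zmax 124.4
110 [137. 163.] 685 rect [ 639.9 -178.7] [19.5 27.6] 82.1 zmax 120.4
110 [207. 277.] 236 rect [599.5 -54.1] [21.  12.5] 80.1 zmax 124.8
110 [341. 294.] 179 rect [463.5 -17.2] [13.3 12.1] 79.0 zmax 121.1
```

>>> {"method": "arm_command", "body": {
  "increments": [
    [[0,0.5,0.4],[2,1.1,0],1],
    [[0,0.5,0.4],[2,1.1,-20],1],
    [[0,0.5,0.4],[2,1.1,-50],1],
    [[0,0.5,0.4],[2,1.1,-75],1],
    [[0,0.5,0.4],[2,1.1,-75],1]
  ]
}}

```text
clock: 12.45
position: [517.8, -119.2, 176.0]
ee_rot: [-0.462, 0.535, 0.467, 0.53]
contact_force: [-0.5, -0.1, -2.6]
gripper_width: 13.6
```

```bash
python3 st.py
```

```text
12.45 [ 517.8 -119.2  176. ] F [-0.5 -0.1 -2.6] g 13.6 jaw 172.2 tiltfix [-0.  -0.5] [ 0.08  0.28 -0.3  -0.   -1.   -0.22]
```

>>> {"method": "arm_command", "body": {
  "increments": [
    [[0,-0.3,0],[1.5,-2.1,0],1],
    [[0,-0.3,0],[1.5,-2.1,0],1],
    [[0,-0.3,0],[1.5,-2.1,0],1],
    [[0,-0.3,0],[1.5,-2.1,0],1],
    [[0,-0.3,0],[1.5,-2.1,0],1]
  ]
}}

```text
clock: 12.95
position: [519.7, -121.3, 176.8]
ee_rot: [-0.464, 0.534, 0.465, 0.532]
contact_force: [0.1, 0.3, -2.2]
gripper_width: 13.5
```

```bash
python3 st.py
```

```text
12.95 [ 519.7 -121.3  176.8] F [ 0.1  0.3 -2.2] g 13.5 jaw 172.2 tiltfix [-0.  -0.2] [ 0.07  0.28 -0.29 -0.   -1.   -0.21]
```

>>> {"method": "arm_command", "body": {
  "increments": [
    [[0,0,0],[0,0,-6],1],
    [[0,0,0],[0,0,-12],1],
    [[0,0,0],[0,0,-18],1],
    [[0,0,0],[0,0,-24],1],
    [[0,0,0],[0,0,-28],1]
  ]
}}

```text
clock: 13.45
position: [519.2, -121.3, 147.8]
ee_rot: [-0.464, 0.534, 0.466, 0.532]
contact_force: [-0.6, 0.5, -1.8]
gripper_width: 13.0
```

```bash
python3 st.py
```

```text
13.45 [ 519.2 -121.3  147.8] F [-0.6  0.5 -1.8] g 13.0 jaw 172.2 tiltfix [-0.  -0.2] [ 0.07  0.31 -0.33 -0.   -0.93 -0.21]
```

No contact force yet, and the board is into the flare. I continue down.

>>> {"method": "arm_command", "body": {
  "increments": [
    [[0,0,0],[0,0,-8],1],
    [[0,0,0],[0,0,-16],1],
    [[0,0,0],[0,0,-24],1],
    [[0,0,0],[0,0,-32],1],
    [[0,0,0],[0,0,-36],1]
  ]
}}

```text
clock: 13.95
position: [519.1, -121.3, 110.8]
ee_rot: [-0.463, 0.534, 0.466, 0.532]
contact_force: [0.1, -0.7, -1.7]
gripper_width: 13.0
```

```bash
python3 st.py
```

```text
13.95 [ 519.1 -121.3  110.8] F [ 0.1 -0.7 -1.7] g 13.0 jaw 172.2 tiltfix [-0.  -0.3] [ 0.07  0.35 -0.38 -0.   -0.84 -0.21]
```

>>> {"method": "arm_command", "body": {
  "increments": [
    [[0,0,0],[0,0,-2],1],
    [[0,0,0],[0,0,-4],1],
    [[0,0,0],[0,0,-6],1],
    [[0,0,0],[0,0,-8],1],
    [[0,0,0],[0,0,-9],1]
  ]
}}

```text
clock: 14.45
position: [519.2, -121.3, 102.5]
ee_rot: [-0.464, 0.534, 0.466, 0.532]
contact_force: [-2.5, 0.9, 4.9]
gripper_width: 13.4
```

```bash
python3 st.py
```

```text
14.45 [ 519.2 -121.3  102.5] F [-2.5  0.9  4.9] g 13.4 jaw 172.2 tiltfix [ 0.  -0.2] [ 0.07  0.37 -0.39 -0.   -0.82 -0.21]
```

The card is in its guides and pressed nearly home. I release, rise, shut the fingers and work the middle slot's +y lever.

>>> {"method": "arm_command", "body": {
  "increments": [
    [[0,0,0],[0,0,0],0.5],
    [[0,0,0],[0,0,0],0.5],
    [[0,0,0],[0,0,10],0.5],
    [[0,0,0],[0,0,55],0.5],
    [[0,0,0],[0,0,100],0.5]
  ]
}}

```text
clock: 14.95
position: [518.7, -121.4, 203.4]
ee_rot: [-0.463, 0.535, 0.466, 0.531]
contact_force: [1.3, 0.6, 0.4]
gripper_width: 42.7
```

>>> {"method": "arm_command", "body": {
  "increments": [
    [[0,0,0],[0,0,15],0.5],
    [[0,0,0],[6,40,15],1],
    [[0,0,0],[12,85,15],1],
    [[0,0,0],[19,134,15],1],
    [[0,0,0],[19,134,15],1]
  ]
}}

```text
clock: 15.45
position: [538.9, 17.0, 219.2]
ee_rot: [-0.465, 0.533, 0.467, 0.531]
contact_force: [-0.5, -0.2, -0.2]
gripper_width: -0.3
```

```bash
python3 st.py
cat > chk.py <<'E'
from w import *
a=np.radians(-8.1); ex=np.array([np.cos(a),np.sin(a)]); ey=np.array([-ex[1],ex[0]]); C=np.array([519.3,-121.0])
def chk(name,src="wrist",ctrs=((-70,84,"a"),(0,74,"b"))):
    im,d,k=grab(src); cv2.imwrite(f"pics/{name}.png",im); P=cloud(d,k)
    q=P[...,:2]-C; X=q@ex; Y=q@ey; Z=P[...,2]
    for x0,y0,n in ctrs:
        m=(abs(X-x0)<12)&(abs(Y)<22)&(Z>125)&(Z<165)&(d>0)
        if m.sum()>20: print(n,"tab n",m.sum(),"X",np.percentile(X[m]-x0,[2,98]).round(1),"Y",np.percentile(Y[m],[2,98]).round(1),"ztop",np.percentile(Z[m],[50,90]).round(1))
        for s,t in ((1,"l"),(-1,"r")):
            m=(abs(X-x0)<8)&(Y*s>y0-30)&(Y*s<y0+55)&(Z>133)&(Z<160)&(d>0)
            if m.sum()>5: print(n+t,"lever high pts",m.sum(),"Y",np.percentile(Y[m]*s-y0,[5,50,95]).round(1),"Z",np.percentile(Z[m],95).round(1))
            else: print(n+t,"few",m.sum())
    m=(abs(X-128)<16)&(abs(Y)<60)&(Z>112)&(Z<128)&(d>0)
    if m.sum()>20: print("sel Y",np.percentile(Y[m],[2,98]).round(1),m.sum())
if __name__=="__main__": chk(sys.argv[1],*sys.argv[2:])
E
python3 chk.py w6
```

```text
15.45 [538.9  17.  219.2] F [-0.5 -0.2 -0.2] g -0.3 jaw 172.5 tiltfix [-0.  -0.2] [ 0.33  0.25 -0.22 -0.   -1.11 -0.46]
al lever high pts 147 Y [29.1 32.  36.1] Z 136.5
ar few 0
b tab n 1107 X [-7.3  5.8] Y [-6.  17.7] ztop [145.6 146.6]
bl lever high pts 192 Y [26.9 30.9 35.9] Z 137.9
br few 0
```

>>> {"method": "arm_command", "body": {
  "increments": [
    [[0,0,0],[0,-2,-30],1],
    [[0,0,0],[0,-2,-60],1],
    [[0,0,0],[0,-2,-85],1],
    [[0,0,0],[0,-2,-93],1],
    [[0,0,0],[0,-2,-93],1]
  ]
}}

```text
clock: 16.0
position: [537.9, 12.2, 125.4]
ee_rot: [-0.464, 0.534, 0.467, 0.53]
contact_force: [0.1, -0.4, 0.5]
gripper_width: -0.3
```

>>> {"method": "arm_command", "body": {
  "increments": [
    [[0,0,0],[-1.4,-10,0],1],
    [[0,0,0],[-2.8,-20,0],1],
    [[0,0,0],[-4.3,-30,0],1],
    [[0,0,0],[-5.7,-40,0],1],
    [[0,0,0],[-6.6,-47,0],1]
  ]
}}

```text
clock: 16.5
position: [534.0, -34.6, 128.5]
ee_rot: [-0.466, 0.532, 0.466, 0.532]
contact_force: [1.3, 6.3, 4.7]
gripper_width: 0.0
```

```bash
python3 st.py
```

```text
16.5 [534.  -34.6 128.5] F [1.3 6.3 4.7] g 0.0 jaw 172.4 tiltfix [-0.   0.1] [ 0.24  0.33 -0.36 -0.   -0.88 -0.37]
```

>>> {"method": "arm_command", "body": {
  "increments": [
    [[0,0,0],[-1,-3,-1],1],
    [[0,0,0],[-1.5,-6,-2],1],
    [[0,0,0],[-2,-9,-2],1],
    [[0,0,0],[-2.5,-12,-2],1],
    [[0,0,0],[-2.5,-13,-2],1]
  ]
}}

```text
clock: 17.0
position: [532.5, -46.7, 127.2]
ee_rot: [-0.466, 0.53, 0.466, 0.534]
contact_force: [0.8, 9.3, 3.2]
gripper_width: -0.4
```

```bash
python3 st.py
```

```text
17.0 [532.5 -46.7 127.2] F [0.8 9.3 3.2] g -0.4 jaw 172.4 tiltfix [-0.2  0.3] [ 0.21  0.33 -0.36 -0.   -0.87 -0.35]
```

>>> {"method": "arm_command", "body": {
  "increments": [
    [[0,0,0],[-0.5,-3,0],1],
    [[0,0,0],[-1,-5,0],1],
    [[0,0,0],[-1,-7,0],1],
    [[0,0,0],[-1,-7,0],1],
    [[0,0,0],[-1,-7,0],1]
  ]
}}

```text
clock: 17.5
position: [532.6, -47.8, 127.1]
ee_rot: [-0.464, 0.527, 0.467, 0.538]
contact_force: [-0.9, 26.9, 1.8]
gripper_width: -0.2
```

```bash
python3 st.py
```

```text
17.5 [532.6 -47.8 127.1] F [-0.9 26.9  1.8] g -0.2 jaw 172.3 tiltfix [-0.7  0.5] [ 0.21  0.33 -0.36 -0.01 -0.87 -0.33]
```

At its stop (27 N). Now the -y lever of the middle slot.

>>> {"method": "arm_command", "body": {
  "increments": [
    [[0,0,0],[2,15,0],1],
    [[-0.7,0.5,-0.4],[3,20,0],1],
    [[-0.7,0.5,-0.4],[3,20,40],1],
    [[-0.7,0.5,-0.4],[3,20,80],1],
    [[-0.7,0.5,-0.4],[3,10,90],1]
  ]
}}

```text
clock: 18.0
position: [537.3, -38.1, 221.7]
ee_rot: [-0.466, 0.532, 0.462, 0.535]
contact_force: [1.1, 0.6, 0.7]
gripper_width: -0.1
```

>>> {"method": "arm_command", "body": {
  "increments": [
    [[0,0,0],[-6,-45,0],1],
    [[0,0,0],[-12,-90,0],1],
    [[0,0,0],[-18,-135,0],1],
    [[0,0,0],[-25,-180,0],1],
    [[0,0,0],[-33,-218,0],1]
  ]
}}

```text
clock: 18.5
position: [502.3, -258.8, 220.8]
ee_rot: [-0.465, 0.533, 0.463, 0.535]
contact_force: [0.2, 0.9, 0.0]
gripper_width: 0.1
```

```bash
python3 st.py; python3 chk.py w7
```

```text
18.5 [ 502.3 -258.8  220.8] F [0.2 0.9 0. ] g 0.1 jaw 172.0 tiltfix [0.  0.2] [-0.19  0.29 -0.16 -0.   -1.12  0.05]
al few 0
ar lever high pts 206 Y [22.8 29.2 33. ] Z 140.6
b tab n 142 X [-2.4  5.7] Y [-17.1 -12.5] ztop [135.6 140.4]
bl few 0
br few 0
sel Y [-50.4 -32.9] 519
```

>>> {"method": "arm_command", "body": {
  "increments": [
    [[0,0,0],[-2,0,-30],1],
    [[0,0,0],[-2,0,-60],1],
    [[0,0,0],[-2,0,-85],1],
    [[0,0,0],[-2,0,-94],1],
    [[0,0,0],[-2,0,-94],1]
  ]
}}

```text
clock: 19.05
position: [497.5, -262.9, 125.0]
ee_rot: [-0.462, 0.535, 0.463, 0.534]
contact_force: [-0.0, 0.7, -0.7]
gripper_width: 0.1
```

>>> {"method": "arm_command", "body": {
  "increments": [
    [[0,0,0],[1.4,10,0],1],
    [[0,0,0],[2.8,20,0],1],
    [[0,0,0],[4.3,30,0],1],
    [[0,0,0],[5.7,40,0],1],
    [[0,0,0],[6.6,47,0],1]
  ]
}}

```text
clock: 19.55
position: [506.0, -216.3, 128.0]
ee_rot: [-0.465, 0.534, 0.461, 0.534]
contact_force: [-0.2, -4.8, 4.1]
gripper_width: -0.4
```

```bash
python3 st.py
```

```text
19.55 [ 506.  -216.3  128. ] F [-0.2 -4.8  4.1] g -0.4 jaw 171.8 tiltfix [0.2 0.2] [-0.11  0.36 -0.32  0.   -0.89 -0.04]
```

>>> {"method": "arm_command", "body": {
  "increments": [
    [[0,0,0],[0.7,5,-1],1],
    [[0,0,0],[1.4,10,-1],1],
    [[0,0,0],[2.2,15,-1],1],
    [[0,0,0],[2.9,20,-1],1],
    [[0,0,0],[2.9,20,-1],1]
  ]
}}

```text
clock: 20.05
position: [509.1, -196.2, 127.5]
ee_rot: [-0.466, 0.534, 0.461, 0.534]
contact_force: [-0.9, -4.0, 2.3]
gripper_width: 0.1
```

>>> {"method": "arm_command", "body": {
  "increments": [
    [[0,0,0],[0.5,3,0],1],
    [[0,0,0],[0.7,5,0],1],
    [[0,0,0],[1,7,0],1],
    [[0,0,0],[1,7,0],1],
    [[0,0,0],[1,7,0],1]
  ]
}}

```text
clock: 20.55
position: [509.2, -194.9, 127.6]
ee_rot: [-0.468, 0.537, 0.459, 0.531]
contact_force: [-2.0, -28.6, -5.7]
gripper_width: -0.2
```

```bash
python3 st.py
```

```text
20.55 [ 509.2 -194.9  127.6] F [ -2.  -28.6  -5.7] g -0.2 jaw 171.9 tiltfix [0.8 0.1] [-0.06  0.35 -0.34  0.02 -0.88 -0.09]
```

Both middle levers are at their stops. I rise and go to the long card.

>>> {"method": "arm_command", "body": {
  "increments": [
    [[0,0,0],[-2,-15,0],1],
    [[0.8,0.1,0],[-3,-20,0],1],
    [[0.8,0.1,0],[-3,-20,40],0.5],
    [[0.8,0.1,0],[-3,-20,85],0],
    [[0.8,0.1,0],[-3,10,115],0]
  ]
}}

```text
clock: 21.05
position: [507.5, -185.5, 245.5]
ee_rot: [-0.464, 0.533, 0.462, 0.536]
contact_force: [0.7, 0.3, -0.4]
gripper_width: 43.2
```

>>> {"method": "arm_command", "body": {
  "increments": [
    [[0,0,4],[4,48,0],0],
    [[0,0,8],[8,96,0],0],
    [[0,0,12],[12,144,0],0],
    [[0,0,16],[16,192,0],0],
    [[0,0,19],[22,240,0],0]
  ]
}}

```text
clock: 21.55
position: [528.9, 57.8, 245.8]
ee_rot: [0.546, -0.448, -0.545, -0.452]
contact_force: [0.5, 1.1, 0.9]
gripper_width: 85.4
```

>>> {"method": "arm_command", "body": {
  "increments": [
    [[0,0,0],[4,48,0],0],
    [[0,0,0],[8,96,0],0],
    [[0,0,0],[12,144,0],0],
    [[0,0,0],[16,192,0],0],
    [[0,0,0],[22,240,0],0]
  ]
}}

```text
clock: 22.05
position: [549.7, 301.2, 245.9]
ee_rot: [-0.546, 0.447, 0.546, 0.452]
contact_force: [0.3, -0.3, 0.8]
gripper_width: 85.4
```

```bash
python3 st.py; python3 card.py w8 558 338; python3 chk.py top8 top
python3 - <<'E'
from h import *
z=np.load("top0.npz"); P=cloud(z["d"],cam("top")); m=(abs(P[...,1]-360)<70)&(P[...,0]>610)&(P[...,0]<780)&(P[...,2]>60)&(P[...,2]<130); print("cup",P[m].mean(0),P[m].min(0),P[m].max(0))
E
```

```text
22.05 [549.7 301.2 245.9] F [ 0.3 -0.3  0.8] g 85.4 jaw -168.9 tiltfix [-0.3  0.2] [ 0.76  0.38  0.03 -0.   -1.22 -0.56]
112 429 c [582.  319.3] [14.1 29.5] 11.1 z [119.6 120.7]
100 462 c [582.  319.3] [14.1 29.5] 11.0 z [119.5 120.7]
52 1676 c [581.1 324. ] [ 42.1 109.8] 11.2 z [59.5 60.8]
66 344 c [580.  321.2] [ 12.5 114.1] 13.7 z [74.5 76.6]
[550.98015615 307.66662073 244.78924112] [ 0.76  0.38  0.04 -0.   -1.22 -0.57]
jaw -168.67534719329407 down [ 0.006  0.008 -1.   ]
al lever high pts 10 Y [26.2 29.5 32.9] Z 139.7
ar lever high pts 19 Y [21.6 27.7 34.8] Z 145.8
b tab n 55 X [-8.2  6.2] Y [-17.3  14.7] ztop [138.2 143.6]
bl lever high pts 13 Y [-22.8 -19.1 -13.8] Z 151.8
br lever high pts 17 Y [-19.6 -12.9  -8.6] Z 148.4
sel Y [-52.2 -32.2] 51
cup [680.40131588 350.89742097  84.55637632] [642.04284908 314.02613488  60.39304936] [722.37178168 388.71316213 129.114761  ]
```

View pics/w8.png

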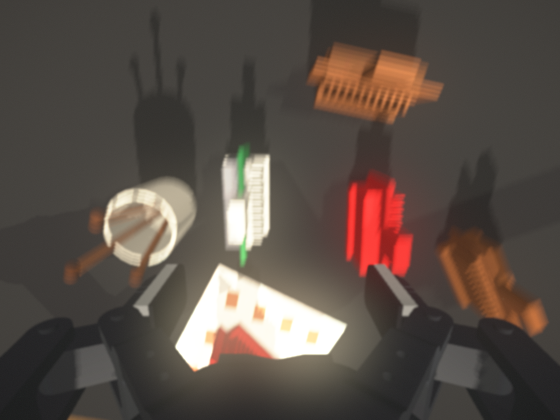

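The long card seems to have been knocked to about (582,320), near the cup at (680,351). The arm was still moving, so I hold still and re-measure with narrowed fingers.

>>> {"method": "arm_command", "body": {
  "increments": [
    [[-0.3,0.2,0],[31,14,0],0.55],
    [[-0.3,0.2,0],[31,14,0],0.55],
    [[-0.3,0.2,0],[31,14,0],0.55],
    [[-0.3,0.2,0],[31,14,0],0.55],
    [[-0.3,0.2,0],[31,14,0],0.55]
  ]
}}

```text
clock: 22.65
position: [580.6, 318.0, 245.1]
ee_rot: [-0.547, 0.448, 0.547, 0.449]
contact_force: [0.5, -0.3, -0.3]
gripper_width: 38.4
```

```bash
python3 st.py; python3 card.py w9 581 322
```

```text
22.65 [580.6 318.  245.1] F [ 0.5 -0.3 -0.3] g 38.4 jaw -168.7 tiltfix [-0.1  0. ] [ 0.74  0.44  0.13 -0.   -1.26 -0.55]
112 584 c [582.7 317.1] [14.  33.9] 11.5 z [119.6 120.8]
100 622 c [582.6 317.1] [14. 34.] 11.3 z [119.5 120.8]
52 1989 c [608.4 322.4] [94.9 96. ] 11.2 z [59.6 60.9]
66 481 c [618.6 322.3] [ 84.  123.1] 8.2 z [74.5 78. ]
[580.75739753 317.98383505 245.19522395] [ 0.74  0.44  0.13 -0.   -1.26 -0.55]
jaw -168.692246255601 down [ 0.     0.001 -1.   ]
```

>>> {"method": "arm_command", "body": {
  "increments": [
    [[0,0,0],[2,-1,-30],0.55],
    [[0,0,0],[2,-1,-65],0.55],
    [[0,0,0],[2,-1,-95],0.55],
    [[0,0,0],[2,-1,-110],0.55],
    [[0,0,0],[2,-1,-110],0.55]
  ]
}}

```text
clock: 23.2
position: [581.2, 315.6, 132.7]
ee_rot: [-0.546, 0.45, 0.547, 0.447]
contact_force: [0.2, 0.6, 0.9]
gripper_width: 38.8
```

>>> {"method": "arm_command", "body": {
  "increments": [
    [[0,0,0],[0,0,-15],0.55],
    [[0,0,0],[0,0,-30],0.55],
    [[0,0,0],[0,0,-45],0.55],
    [[0,0,0],[0,0,-53],0.55],
    [[0,0,0],[0,0,-53],0.55]
  ]
}}

```text
clock: 23.7
position: [581.1, 315.5, 79.8]
ee_rot: [-0.546, 0.45, 0.547, 0.447]
contact_force: [0.7, 0.0, -0.3]
gripper_width: 38.5
```

```bash
python3 st.py
```

```text
23.7 [581.1 315.5  79.8] F [ 0.7  0.  -0.3] g 38.5 jaw -168.7 tiltfix [ 0.1 -0.2] [ 0.74  0.58 -0.08 -0.   -0.92 -0.54]
```

>>> {"method": "arm_command", "body": {
  "increments": [
    [[0,0,0],[1.5,1.5,1.5],0.55],
    [[0,0,0],[1.5,1.5,1.5],1],
    [[0,0,0],[1.5,1.5,1.5],1],
    [[0,0,0],[1.5,1.5,1.5],1],
    [[0,0,0],[1.5,1.5,1.5],1]
  ]
}}

```text
clock: 24.2
position: [583.0, 317.5, 82.7]
ee_rot: [-0.546, 0.449, 0.547, 0.448]
contact_force: [-2.2, 0.5, 5.3]
gripper_width: 13.2
```

>>> {"method": "arm_command", "body": {
  "increments": [
    [[0,0,0],[0,0,5],1],
    [[0,0,0],[0,0,30],1],
    [[0,0,0],[0,0,70],1],
    [[0,0,0],[0,0,115],1],
    [[0,0,0],[0,0,160],1]
  ]
}}

```text
clock: 24.7
position: [582.2, 316.8, 242.6]
ee_rot: [-0.546, 0.451, 0.548, 0.446]
contact_force: [0.6, 1.1, -3.3]
gripper_width: 13.3
```

>>> {"method": "arm_command", "body": {
  "increments": [
    [[0,0,0],[0,0,12],1],
    [[0,0,0],[0,0,12],1],
    [[0,0,0],[0,0,12],1],
    [[0,0,0],[0,0,12],1],
    [[0,0,0],[0,0,12],1]
  ]
}}

```text
clock: 25.2
position: [581.4, 316.4, 251.9]
ee_rot: [-0.545, 0.452, 0.548, 0.445]
contact_force: [0.3, -0.3, -2.1]
gripper_width: 13.7
```

```bash
python3 st.py
```

```text
25.2 [581.4 316.4 251.9] F [ 0.3 -0.3 -2.1] g 13.7 jaw -168.7 tiltfix [ 0.3 -0.5] [ 0.74  0.44  0.15 -0.   -1.29 -0.54]
```

>>> {"method": "arm_command", "body": {
  "increments": [
    [[0.3,-0.5,-4],[-14,-45,8],1],
    [[0.3,-0.5,-8],[-28,-90,8],1],
    [[0.3,-0.5,-12],[-42,-136,8],1],
    [[0.3,-0.5,-16],[-56,-182,8],1],
    [[0.3,-0.5,-19.4],[-70,-228,8],1]
  ]
}}

```text
clock: 25.7
position: [510.2, 86.5, 258.9]
ee_rot: [-0.462, 0.535, 0.464, 0.534]
contact_force: [1.1, -0.3, -2.2]
gripper_width: 13.3
```

>>> {"method": "arm_command", "body": {
  "increments": [
    [[0,0,0],[-14,-45,0],1],
    [[0,0,0],[-28,-90,0],1],
    [[0,0,0],[-42,-136,0],1],
    [[0,0,0],[-56,-180,0],1],
    [[0,0,0],[-61,-200,0],1]
  ]
}}

```text
clock: 26.2
position: [446.9, -116.1, 258.3]
ee_rot: [-0.461, 0.537, 0.463, 0.534]
contact_force: [0.0, -0.2, -2.5]
gripper_width: 13.2
```

>>> {"method": "arm_command", "body": {
  "increments": [
    [[0,0,0],[0,0,0],1],
    [[0,0,0],[0,0,0],1],
    [[0,0,0],[0,0,0],1],
    [[0,0,0],[0,0,0],1],
    [[0,0,0],[0,0,0],1]
  ]
}}

```text
clock: 26.7
position: [447.3, -115.2, 258.2]
ee_rot: [-0.461, 0.536, 0.464, 0.534]
contact_force: [0.2, 0.3, -2.9]
gripper_width: 13.5
```

```bash
python3 st.py
python3 - <<'E'
from w import *
im,d,k=w("w10"); P=cloud(d,k); T=readout.read_state()["position"]
hsv=cv2.cvtColor(im,cv2.COLOR_BGR2HSV); g=(hsv[...,0]>45)&(hsv[...,0]<85)&(hsv[...,1]>90)&(d>0)&(np.hypot(P[...,0]-T[0],P[...,1]-T[1])<90)&(P[...,2]>235)
a=np.radians(-8.1); q=P[g]-T; X=q[:,0]*np.cos(a)+q[:,1]*np.sin(a); Y=-q[:,0]*np.sin(a)+q[:,1]*np.cos(a)
print("green rel TCP X",np.percentile(X,[2,50,98]).round(1),"Y",np.percentile(Y,[1,50]).round(1),"slope",np.polyfit(Y,X,1).round(3),"z",np.percentile(q[:,2],[50,98]).round(1))
for lo,hi in ((20,30),(60,92)):
    mm=((P[...,2]>lo)&(P[...,2]<hi)&(d>0)&(abs(P[...,0]-500)<130)&(abs(P[...,1]+120)<110)).astype(np.uint8)
    nb,l,s,c=cv2.connectedComponentsWithStats(mm)
    for i in range(1,nb):
        if s[i,4]>80:
            q=P[l==i]; r=cv2.minAreaRect(q[:,:2].astype(np.float32)); print(lo,c[i].round(),s[i,4],"rect",np.round(r[0],1),np.round(r[1],1),round(r[2],1))
E
```

```text
26.7 [ 447.3 -115.2  258.2] F [ 0.2  0.3 -2.9] g 13.5 jaw 171.7 tiltfix [-0.  -0.3] [ 0.1   0.09 -0.32 -0.   -1.17 -0.25]
green rel TCP X [-2.   0.1  2.2] Y [-61.6 -38.2] slope [0.002 0.147] z [-7.8 -6.4]
20 [135. 197.] 205 rect [ 624.9 -124.3] [74.8  1.8] 82.0
20 [162. 189.] 988 rect [ 588.5 -130.8] [50.3 30.9] 82.4
20 [172. 228.] 88 rect [587.4 -78.9] [ 4.1 37.8] 0.2
20 [172. 275.] 136 rect [603.8 -13.9] [ 2.3 52.2] 80.8
60 [105. 164.] 2009 rect [ 620.8 -161. ] [ 18.5 137.9] 0.0
60 [212. 133.] 161 rect [ 501.5 -190. ] [21.3  5.8] 71.0
60 [141. 152.] 749 rect [ 581.4 -182.7] [38.9 28.5] 82.2
60 [263. 143.] 117 rect [ 450.3 -172.4] [14.9  9.1] 81.3
60 [218. 202.] 1733 rect [ 509.1 -108.3] [138.9  22.1] 83.3
60 [194. 176.] 369 rect [ 528.8 -144.9] [30.7 15.3] 81.8
60 [150. 241.] 800 rect [596.9 -79.7] [39.6 28.2] 78.7
```

>>> {"method": "arm_command", "body": {
  "increments": [
    [[0,-0.3,0.2],[2.8,3.8,0],1],
    [[0,-0.3,0.2],[2.8,3.8,-25],1],
    [[0,-0.3,0.2],[2.8,3.8,-55],1],
    [[0,-0.3,0.2],[2.8,3.8,-78],1],
    [[0,-0.3,0.2],[2.8,3.8,-78],1]
  ]
}}

```text
clock: 27.25
position: [447.7, -111.2, 177.2]
ee_rot: [-0.461, 0.536, 0.465, 0.532]
contact_force: [0.0, 0.4, -3.4]
gripper_width: 13.5
```

>>> {"method": "arm_command", "body": {
  "increments": [
    [[0,0,0],[0,0,0],1],
    [[0,0,0],[0,0,0],1],
    [[0,0,0],[0,0,0],1],
    [[0,0,0],[0,0,0],1],
    [[0,0,0],[0,0,0],1]
  ]
}}

```text
clock: 27.75
position: [448.1, -111.1, 177.8]
ee_rot: [-0.462, 0.536, 0.465, 0.533]
contact_force: [0.1, -0.3, -3.9]
gripper_width: 13.7
```

```bash
python3 st.py
```

```text
27.75 [ 448.1 -111.1  177.8] F [ 0.1 -0.3 -3.9] g 13.7 jaw 171.9 tiltfix [-0.  -0.4] [ 0.11  0.16 -0.45 -0.   -0.96 -0.25]
```

>>> {"method": "arm_command", "body": {
  "increments": [
    [[0,-0.4,0],[1.9,-0.3,0],1],
    [[0,-0.4,0],[1.9,-0.3,0],1],
    [[0,-0.4,0],[1.9,-0.3,-3],1],
    [[0,-0.4,0],[1.9,-0.3,-6],1],
    [[0,-0.4,0],[1.9,-0.3,-9],1]
  ]
}}

```text
clock: 28.25
position: [449.8, -111.4, 168.4]
ee_rot: [-0.463, 0.534, 0.463, 0.534]
contact_force: [-0.5, 0.7, -3.2]
gripper_width: 13.1
```

```bash
python3 st.py
```

```text
28.25 [ 449.8 -111.4  168.4] F [-0.5  0.7 -3.2] g 13.1 jaw 171.9 tiltfix [-0.  0.] [ 0.11  0.17 -0.47 -0.   -0.93 -0.25]
```

>>> {"method": "arm_command", "body": {
  "increments": [
    [[0,0,0],[0,0,-5],1],
    [[0,0,0],[0,0,-10],1],
    [[0,0,0],[0,0,-15],1],
    [[0,0,0],[0,0,-20],1],
    [[0,0,0],[0,0,-22],1]
  ]
}}

```text
clock: 28.75
position: [449.5, -111.5, 145.7]
ee_rot: [-0.463, 0.534, 0.464, 0.534]
contact_force: [-0.0, -0.3, -2.6]
gripper_width: 13.2
```

```bash
python3 st.py
```

```text
28.75 [ 449.5 -111.5  145.7] F [-0.  -0.3 -2.6] g 13.2 jaw 171.9 tiltfix [-0. -0.] [ 0.11  0.2  -0.5  -0.   -0.87 -0.25]
```

>>> {"method": "arm_command", "body": {
  "increments": [
    [[0,0,0],[0.4,0,-8],1],
    [[0,0,0],[0.4,0,-16],1],
    [[0,0,0],[0.4,0,-24],1],
    [[0,0,0],[0.4,0,-32],1],
    [[0,0,0],[0.4,0,-36],1]
  ]
}}

```text
clock: 29.25
position: [449.6, -111.5, 108.7]
ee_rot: [-0.463, 0.535, 0.464, 0.534]
contact_force: [0.0, 0.2, -3.5]
gripper_width: 13.3
```

>>> {"method": "arm_command", "body": {
  "increments": [
    [[0,0,0],[0,0,-2],1],
    [[0,0,0],[0,0,-4],1],
    [[0,0,0],[0,0,-5],1],
    [[0,0,0],[0,0,-6],1],
    [[0,0,0],[0,0,-6],1]
  ]
}}

```text
clock: 29.75
position: [449.7, -111.5, 103.1]
ee_rot: [-0.463, 0.535, 0.464, 0.534]
contact_force: [-1.7, 1.0, 4.8]
gripper_width: 13.4
```

```bash
python3 st.py
```

```text
29.75 [ 449.7 -111.5  103.1] F [-1.7  1.   4.8] g 13.4 jaw 171.9 tiltfix [-0.  -0.1] [ 0.11  0.26 -0.55 -0.   -0.76 -0.25]
```

Same behaviour as the first card, pressed nearly home. I release, then do the a_l lever.

>>> {"method": "arm_command", "body": {
  "increments": [
    [[0,0,0],[0,0,0],0.55],
    [[0,0,0],[0,0,0],0.55],
    [[0,0,0],[0,0,10],0.55],
    [[0,0,0],[0,0,55],0.55],
    [[0,0,0],[0,0,100],0.55]
  ]
}}

```text
clock: 30.25
position: [449.2, -111.6, 204.2]
ee_rot: [-0.463, 0.535, 0.464, 0.533]
contact_force: [1.9, 0.2, 0.6]
gripper_width: 38.3
```

>>> {"method": "arm_command", "body": {
  "increments": [
    [[0,0,0],[0,0,15],0.55],
    [[0,0,0],[6,40,15],1],
    [[0,0,0],[13,90,15],1],
    [[0,0,0],[20,138,15],1],
    [[0,0,0],[21,148,15],1]
  ]
}}

```text
clock: 30.75
position: [471.3, 39.9, 220.1]
ee_rot: [-0.464, 0.533, 0.465, 0.533]
contact_force: [0.4, -0.6, -0.4]
gripper_width: 0.1
```

>>> {"method": "arm_command", "body": {
  "increments": [
    [[0,0,0],[0,0,-30],1],
    [[0,0,0],[0,0,-60],1],
    [[0,0,0],[0,0,-85],1],
    [[0,0,0],[0,0,-92],1],
    [[0,0,0],[0,0,-92],1]
  ]
}}

```text
clock: 31.25
position: [471.1, 39.5, 127.9]
ee_rot: [-0.464, 0.534, 0.465, 0.532]
contact_force: [0.9, 0.4, 0.6]
gripper_width: 0.3
```

```bash
python3 st.py
```

```text
31.25 [471.1  39.5 127.9] F [0.9 0.4 0.6] g 0.3 jaw 172.1 tiltfix [ 0.  -0.1] [ 0.43  0.24 -0.5  -0.   -0.84 -0.56]
```

>>> {"method": "arm_command", "body": {
  "increments": [
    [[0,0,0],[-1.4,-10,0],1],
    [[0,0,0],[-2.8,-20,0],1],
    [[0,0,0],[-4.3,-30,0],1],
    [[0,0,0],[-5.7,-40,0],1],
    [[0,0,0],[-6.6,-47,0],1]
  ]
}}

```text
clock: 31.75
position: [470.4, 0.9, 139.8]
ee_rot: [-0.464, 0.525, 0.465, 0.541]
contact_force: [-34.8, 46.9, 81.6]
gripper_width: -0.0
```

>>> {"method": "arm_command", "body": {
  "increments": [
    [[0,0,0],[-0.7,-5,-1],1],
    [[0,0,0],[-1.4,-10,-1],1],
    [[0,0,0],[-2.1,-15,-1],1],
    [[0,0,0],[-2.6,-18,-1],1],
    [[0,0,0],[-2.6,-18,-1],1]
  ]
}}

```text
clock: 32.25
position: [469.5, -17.2, 140.7]
ee_rot: [-0.465, 0.523, 0.464, 0.543]
contact_force: [0.8, 2.9, 2.8]
gripper_width: -0.0
```

```bash
python3 st.py
```

```text
32.25 [469.5 -17.2 140.7] F [0.8 2.9 2.8] g -0.0 jaw 172.1 tiltfix [-1.   1.2] [ 0.3   0.21 -0.5  -0.01 -0.84 -0.43]
```

A force spike: the fingertip rode up on the handle end. I check before going on.

```bash
python3 chk.py w11; python3 chk.py top11 top
python3 - <<'E'
from h import *
im,d,k=grab("side"); u,v=proj((465,-60,120),k); u,v=int(u),int(v); print(u,v)
c=im[max(0,v-75):v+65,u-90:u+90]; cv2.imwrite("pics/side11.png",cv2.resize(c,None,fx=4,fy=4,interpolation=cv2.INTER_CUBIC))
E
```

```text
a tab n 3162 X [-7.2  6.2] Y [-16.   16.7] ztop [145.7 146.6]
al lever high pts 983 Y [-7.  -1.6  4.9] Z 158.7
ar few 0
b tab n 3781 X [-7.9  5.8] Y [-15.6  17. ] ztop [139.5 140.6]
bl lever high pts 667 Y [-21.9 -17.6 -11.5] Z 146.3
br few 0
a tab n 62 X [-8.1  6.1] Y [-18.8  13.9] ztop [144.4 151. ]
al few 0
ar lever high pts 15 Y [25.3 30.1 34.9] Z 143.7
b tab n 57 X [-9.1  6.2] Y [-16.9  14.6] ztop [137.2 142.7]
bl few 0
br lever high pts 16 Y [-19.6 -14.5  -8.6] Z 148.7
sel Y [-51.8 -32.1] 52
293 195
```

View pics/side11.png

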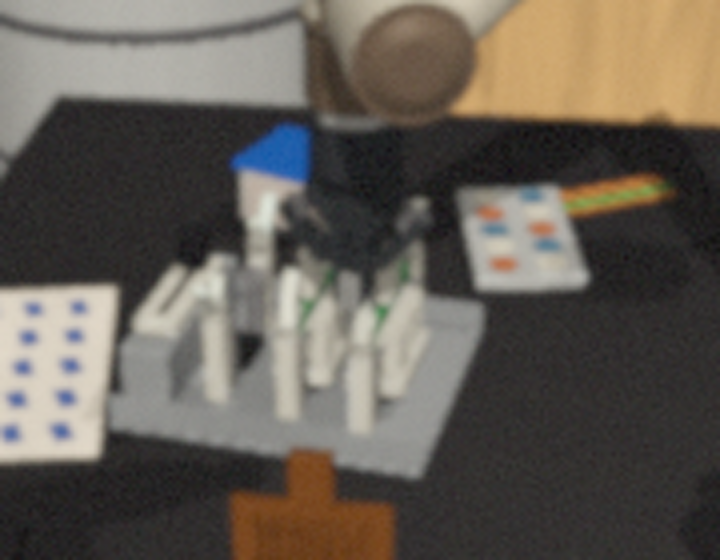

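The middle card is home (tab top 139.5). Lever a_l is near upright, with the finger beside it. I back off, lower, centre and push on.

>>> {"method": "arm_command", "body": {
  "increments": [
    [[-0.5,0.6,0],[0,6,0],1],
    [[-1,1.2,0],[-4,6,0],1],
    [[-1,1.2,0],[-4,6,-5],1],
    [[-1,1.2,0],[-4,6,-10],1],
    [[-1,1.2,0],[-4,6,-11],1]
  ]
}}

```text
clock: 32.9
position: [463.5, -11.5, 127.1]
ee_rot: [-0.464, 0.535, 0.465, 0.531]
contact_force: [-0.4, -1.4, -0.2]
gripper_width: -0.3
```

```bash
python3 st.py
```

```text
32.9 [463.5 -11.5 127.1] F [-0.4 -1.4 -0.2] g -0.3 jaw 172.2 tiltfix [ 0.1 -0.3] [ 0.33  0.23 -0.52  0.   -0.83 -0.46]
```

>>> {"method": "arm_command", "body": {
  "increments": [
    [[0,0,0],[0,-3,0],1],
    [[0,0,0],[-0.5,-6,0],1],
    [[0,0,0],[-1,-9,0],1],
    [[0,0,0],[-1.5,-12,0],1],
    [[0,0,0],[-1.5,-14,0],1]
  ]
}}

```text
clock: 33.4
position: [462.2, -24.2, 126.7]
ee_rot: [-0.463, 0.534, 0.466, 0.532]
contact_force: [-0.3, 8.4, -3.2]
gripper_width: -0.0
```

```bash
python3 st.py
```

```text
33.4 [462.2 -24.2 126.7] F [-0.3  8.4 -3.2] g -0.0 jaw 172.1 tiltfix [-0.  -0.3] [ 0.3   0.23 -0.52 -0.   -0.83 -0.44]
```

>>> {"method": "arm_command", "body": {
  "increments": [
    [[0,0,0],[-0.3,-3,0],1],
    [[0,0,0],[-0.6,-6,0],1],
    [[0,0,0],[-0.9,-8,0],1],
    [[0,0,0],[-1,-9,0],1],
    [[0,0,0],[-1,-9,0],1]
  ]
}}

```text
clock: 33.9
position: [462.1, -27.2, 126.2]
ee_rot: [-0.46, 0.531, 0.467, 0.537]
contact_force: [-3.7, 30.3, -1.9]
gripper_width: 0.4
```

```bash
python3 st.py
```

```text
33.9 [462.1 -27.2 126.2] F [-3.7 30.3 -1.9] g 0.4 jaw 171.9 tiltfix [-0.7 -0. ] [ 0.29  0.23 -0.52 -0.02 -0.82 -0.42]
```

At its stop. For the a_r lever I start lower (z 118) so the finger engages the handle end more deeply.

>>> {"method": "arm_command", "body": {
  "increments": [
    [[0,0,0],[2,15,0],1],
    [[-0.7,0,0],[3,20,0],1],
    [[-0.7,0,0],[3,20,40],1],
    [[-0.7,0,0],[3,20,80],1],
    [[-0.7,0,0],[3,10,92],1]
  ]
}}

```text
clock: 34.4
position: [467.4, -17.2, 222.7]
ee_rot: [-0.466, 0.532, 0.462, 0.535]
contact_force: [-0.1, -0.2, 0.0]
gripper_width: -0.0
```

>>> {"method": "arm_command", "body": {
  "increments": [
    [[0,0,0],[-7,-48,0],1],
    [[0,0,0],[-14,-97,0],1],
    [[0,0,0],[-21,-146,0],1],
    [[0,0,0],[-28,-195,0],1],
    [[0,0,0],[-35,-243,0],1]
  ]
}}

```text
clock: 34.9
position: [431.1, -262.9, 223.0]
ee_rot: [-0.466, 0.532, 0.462, 0.535]
contact_force: [0.7, 0.6, -0.1]
gripper_width: 0.0
```

```bash
python3 st.py; python3 chk.py w12
```

```text
34.9 [ 431.1 -262.9  223. ] F [ 0.7  0.6 -0.1] g 0.0 jaw 172.0 tiltfix [0.1 0.4] [-0.23  0.18 -0.3   0.   -1.08  0.09]
a tab n 41 X [-2.4  5.3] Y [-17.9 -15.9] ztop [128.6 130.9]
al few 0
ar few 0
bl few 0
br few 0
sel Y [-50.3 -32.1] 613
```

>>> {"method": "arm_command", "body": {
  "increments": [
    [[0,0.4,0],[-2,0,-30],1],
    [[0,0.4,0],[-2,0,-60],1],
    [[0,0.4,0],[-2,0,-90],1],
    [[0,0.4,0],[-2,0,-105],1],
    [[0,0.4,0],[-2,0,-105],1]
  ]
}}

```text
clock: 35.45
position: [425.8, -268.2, 115.5]
ee_rot: [-0.461, 0.538, 0.463, 0.533]
contact_force: [-0.0, 0.2, -0.4]
gripper_width: 0.2
```

>>> {"method": "arm_command", "body": {
  "increments": [
    [[0,0,0],[1.1,8,0],1],
    [[0,0,0],[2.2,16,0],1],
    [[0,0,0],[3.4,24,0],1],
    [[0,0,0],[4.5,32,0],1],
    [[0,0,0],[4.8,34,0],1]
  ]
}}

```text
clock: 35.95
position: [431.6, -234.9, 117.7]
ee_rot: [-0.464, 0.537, 0.463, 0.531]
contact_force: [-2.9, -8.4, 7.8]
gripper_width: 0.4
```

```bash
python3 st.py
```

```text
35.95 [ 431.6 -234.9  117.7] F [-2.9 -8.4  7.8] g 0.4 jaw 171.8 tiltfix [ 0.4 -0.3] [-0.16  0.28 -0.47  0.01 -0.82  0.01]
```

>>> {"method": "arm_command", "body": {
  "increments": [
    [[0,0,0],[0.7,5,2],1],
    [[0,0,0],[1.4,10,5],1],
    [[0,0,0],[2.1,15,8],1],
    [[0,0,0],[2.8,20,9],1],
    [[0,0,0],[3.2,23,9],1]
  ]
}}

```text
clock: 36.45
position: [435.1, -211.6, 127.4]
ee_rot: [-0.464, 0.537, 0.462, 0.531]
contact_force: [-0.8, -3.4, 3.0]
gripper_width: 0.1
```

```bash
python3 st.py
```

```text
36.45 [ 435.1 -211.6  127.4] F [-0.8 -3.4  3. ] g 0.1 jaw 171.9 tiltfix [ 0.4 -0.3] [-0.11  0.26 -0.48  0.01 -0.84 -0.04]
```

>>> {"method": "arm_command", "body": {
  "increments": [
    [[0,0,0],[0.6,4,0],1],
    [[0,0,0],[1.1,8,0],1],
    [[0,0,0],[1.7,12,0],1],
    [[0,0,0],[2.2,16,0],1],
    [[0,0,0],[2.2,16,0],1]
  ]
}}

```text
clock: 36.95
position: [437.3, -196.1, 127.1]
ee_rot: [-0.465, 0.537, 0.462, 0.531]
contact_force: [-0.6, -7.3, -0.9]
gripper_width: -0.1
```

>>> {"method": "arm_command", "body": {
  "increments": [
    [[0,0,0],[0.4,3,0],1],
    [[0,0,0],[0.7,5,0],1],
    [[0,0,0],[1,7,0],1],
    [[0,0,0],[1.1,8,0],1],
    [[0,0,0],[1.1,8,0],1]
  ]
}}

```text
clock: 37.45
position: [437.3, -194.5, 127.2]
ee_rot: [-0.467, 0.54, 0.461, 0.527]
contact_force: [-1.5, -39.2, -7.3]
gripper_width: 0.0
```

```bash
python3 st.py
```

```text
37.45 [ 437.3 -194.5  127.2] F [ -1.5 -39.2  -7.3] g 0.0 jaw 172.0 tiltfix [ 1.1 -0.5] [-0.07  0.25 -0.5   0.03 -0.83 -0.09]
```

All four levers are at their stops. I rise, turn 90° and check everything in one wrist view.

>>> {"method": "arm_command", "body": {
  "increments": [
    [[0,0,0],[-2,-15,0],1],
    [[1.1,-0.5,0],[-3,-20,0],1],
    [[1.1,-0.5,0],[-3,-20,40],1],
    [[1.1,-0.5,0],[-3,-20,85],0.5],
    [[1.1,-0.5,0],[-3,-20,128],0]
  ]
}}

```text
clock: 37.95
position: [434.5, -213.8, 256.2]
ee_rot: [-0.464, 0.533, 0.464, 0.534]
contact_force: [1.4, -0.6, 0.3]
gripper_width: 28.5
```

>>> {"method": "arm_command", "body": {
  "increments": [
    [[0,0,-8.5],[20,10,0],0],
    [[0,0,-17],[45,25,0],0],
    [[0,0,-25.5],[70,40,0],0],
    [[0,0,-34],[90,50,0],0],
    [[0,0,-42.5],[105,60,0],0]
  ]
}}

```text
clock: 38.45
position: [540.9, -151.9, 255.3]
ee_rot: [-0.236, 0.666, 0.238, 0.667]
contact_force: [0.2, -0.1, 0.7]
gripper_width: 85.8
```

>>> {"method": "arm_command", "body": {
  "increments": [
    [[0,0,-8.5],[0,0,0],0],
    [[0,0,-17],[0,0,0],0],
    [[0,0,-25.5],[0,0,0],0],
    [[0,0,-34],[0,0,0],0],
    [[0,0,-42.5],[0,0,0],0]
  ]
}}

```text
clock: 38.95
position: [541.2, -150.7, 254.5]
ee_rot: [0.023, 0.706, -0.021, 0.707]
contact_force: [0.2, -0.2, -0.2]
gripper_width: 85.4
```

>>> {"method": "arm_command", "body": {
  "increments": [
    [[0,0,-5],[0,0,0],0],
    [[0,0,-5],[0,0,0],0],
    [[0,0,-5],[0,0,0],0],
    [[0,0,-5],[0,0,0],0],
    [[0,0,-5],[0,0,0],0]
  ]
}}

```text
clock: 39.45
position: [541.3, -150.5, 254.4]
ee_rot: [0.054, 0.704, -0.052, 0.706]
contact_force: [0.3, -0.0, 0.5]
gripper_width: 85.5
```

```bash
python3 st.py; python3 chk.py w13
```

```text
39.45 [ 541.3 -150.5  254.4] F [ 0.3 -0.   0.5] g 85.5 jaw 81.4 tiltfix [-0.2  0.1] [ 0.02  0.26 -0.11 -0.   -1.2  -1.73]
a tab n 861 X [-7.1  6.2] Y [-16.4  16.2] ztop [139.7 140.7]
al lever high pts 190 Y [-21.8 -18.4 -14.4] Z 146.4
ar lever high pts 235 Y [-22.8 -18.4 -12. ] Z 146.4
b tab n 730 X [-7.8  6. ] Y [-15.6  17.1] ztop [139.7 140.6]
bl lever high pts 171 Y [-21.6 -17.8 -11.8] Z 146.2
br lever high pts 200 Y [-22.7 -17.9 -11.5] Z 146.1
sel Y [-48.3 -29.3] 470
```

View pics/w13.png

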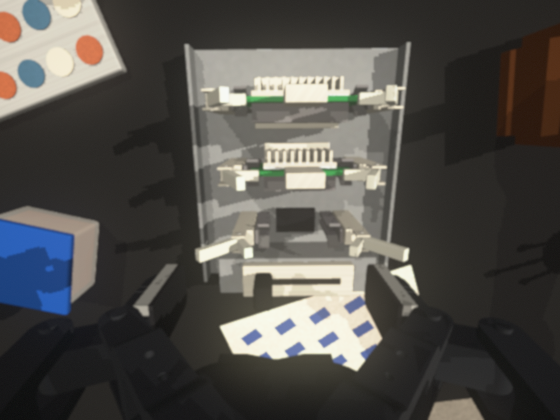

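Both cards are home (tab tops 139.7, centred within about 1 mm). All four levers are swung in and the selector is still at service. Now the selector to run.

>>> {"method": "arm_command", "body": {
  "increments": [
    [[0,0,0.5],[45,-13,0],0],
    [[0,0,0.5],[90,-26,0],0],
    [[0,0,0.5],[99,-28.5,-40],0],
    [[0,0,0.5],[99,-28.5,-85],0],
    [[0,0,0.5],[99,-28.5,-110],0]
  ]
}}

```text
clock: 40.0
position: [638.6, -178.8, 139.7]
ee_rot: [0.052, 0.707, -0.049, 0.704]
contact_force: [0.3, 0.5, -0.2]
gripper_width: 85.5
```

>>> {"method": "arm_command", "body": {
  "increments": [
    [[0,0,0],[0,0,-20],0],
    [[0,0,0],[0,0,-40],0],
    [[0,0,0],[0,0,-48],0],
    [[0,0,0],[0,0,-48],0],
    [[0,0,0],[0,0,-48],0]
  ]
}}

```text
clock: 40.5
position: [639.4, -179.0, 92.8]
ee_rot: [0.051, 0.706, -0.049, 0.705]
contact_force: [0.4, -0.0, 1.0]
gripper_width: 85.7
```

```bash
python3 st.py
```

```text
40.5 [ 639.4 -179.    92.8] F [ 0.4 -0.   1. ] g 85.7 jaw 81.9 tiltfix [-0.2 -0.1] [-0.03  0.57 -0.06 -0.01 -0.95 -1.68]
```

>>> {"method": "arm_command", "body": {
  "increments": [
    [[0,0,0],[0.3,0,0],1],
    [[0,0,0],[0.3,0,0],1],
    [[0,0,0],[0.3,0,0],1],
    [[0,0,0],[0.3,0,0],1],
    [[0,0,0],[0.3,0,0],1]
  ]
}}

```text
clock: 41.0
position: [639.8, -178.8, 93.3]
ee_rot: [0.051, 0.706, -0.048, 0.705]
contact_force: [0.0, 0.8, 1.2]
gripper_width: 18.9
```

>>> {"method": "arm_command", "body": {
  "increments": [
    [[0,0,0],[1.4,10,0],1],
    [[0,0,0],[2.8,20,0],1],
    [[0,0,0],[4.3,30,0],1],
    [[0,0,0],[5.7,40,0],1],
    [[0,0,0],[6.4,45,0],1]
  ]
}}

```text
clock: 41.5
position: [646.4, -132.4, 93.4]
ee_rot: [0.051, 0.706, -0.048, 0.705]
contact_force: [0.3, -2.1, 0.2]
gripper_width: 19.1
```

>>> {"method": "arm_command", "body": {
  "increments": [
    [[0,0,0],[1,7,0],1],
    [[0,0,0],[2,14,0],1],
    [[0,0,0],[3,21,0],1],
    [[0,0,0],[4,28,0],1],
    [[0,0,0],[4.3,30,0],1]
  ]
}}

```text
clock: 42.0
position: [650.7, -101.6, 93.4]
ee_rot: [0.051, 0.706, -0.048, 0.705]
contact_force: [0.5, -2.2, -0.0]
gripper_width: 19.3
```

```bash
python3 st.py
```

```text
42.0 [ 650.7 -101.6   93.4] F [ 0.5 -2.2 -0. ] g 19.3 jaw 82.0 tiltfix [-0.3 -0.1] [ 0.09  0.56 -0.07 -0.01 -0.94 -1.8 ]
```

>>> {"method": "arm_command", "body": {
  "increments": [
    [[0,0,0],[0.1,1,0],1],
    [[0,0,0],[0.3,2,0],1],
    [[0,0,0],[0.4,3,0],1],
    [[0,0,0],[0.6,4,0],1],
    [[0,0,0],[0.7,5,0],1]
  ]
}}

```text
clock: 42.5
position: [651.1, -99.2, 93.4]
ee_rot: [0.05, 0.706, -0.049, 0.704]
contact_force: [0.3, -12.2, -1.1]
gripper_width: 19.2
```

```bash
python3 st.py
```

```text
42.5 [651.1 -99.2  93.4] F [  0.3 -12.2  -1.1] g 19.2 jaw 82.0 tiltfix [-0.1 -0.2] [ 0.09  0.56 -0.07 -0.   -0.94 -1.8 ]
```

At the run stop (80 mm travel, 12 N). I release, rise and do the final check.

>>> {"method": "arm_command", "body": {
  "increments": [
    [[0,0,0],[0,0,0],0],
    [[0,0,0],[0,0,0],0],
    [[0,0,0],[0,0,0],0],
    [[0,0,0],[0,0,45],0],
    [[0,0,0],[0,0,90],0]
  ]
}}

```text
clock: 43.0
position: [650.3, -98.6, 182.9]
ee_rot: [0.05, 0.708, -0.049, 0.703]
contact_force: [1.2, 0.4, 0.6]
gripper_width: 85.2
```

>>> {"method": "arm_command", "body": {
  "increments": [
    [[0,0,0],[0,0,45],0],
    [[0,0,0],[0,0,72],0],
    [[0,0,0],[-40,-15,72],0],
    [[0,0,0],[-80,-30,72],0],
    [[0,0,0],[-109,-50,72],0]
  ]
}}

```text
clock: 43.5
position: [539.4, -148.0, 255.3]
ee_rot: [0.049, 0.708, -0.048, 0.703]
contact_force: [0.0, 0.5, 0.4]
gripper_width: 85.4
```

>>> {"method": "arm_command", "body": {
  "increments": [
    [[0,0,0],[0,0,0],0],
    [[0,0,0],[0,0,0],0],
    [[0,0,0],[0,0,0],0],
    [[0,0,0],[0,0,0],0],
    [[0,0,0],[0,0,0],0]
  ]
}}

```text
clock: 44.0
position: [540.1, -147.4, 254.8]
ee_rot: [0.049, 0.708, -0.048, 0.703]
contact_force: [0.5, -0.4, -0.0]
gripper_width: 85.6
```

```bash
python3 st.py; python3 chk.py w14; python3 chk.py top14 top
```

```text
44.0 [ 540.1 -147.4  254.8] F [ 0.5 -0.4 -0. ] g 85.6 jaw 82.2 tiltfix [-0.1 -0.4] [ 0.02  0.26 -0.11 -0.   -1.21 -1.73]
a tab n 843 X [-7.2  6.2] Y [-16.5  16.3] ztop [139.7 140.6]
al lever high pts 188 Y [-21.8 -18.3 -13.5] Z 146.4
ar lever high pts 231 Y [-22.9 -18.4 -12.1] Z 146.5
b tab n 735 X [-7.8  6. ] Y [-15.8  17. ] ztop [139.7 140.6]
bl lever high pts 168 Y [-21.6 -17.6 -11.8] Z 146.4
br lever high pts 195 Y [-23.  -18.3 -11.9] Z 146.5
sel Y [30.9 49.6] 471
a tab n 57 X [-8.9  6. ] Y [-18.8  12.4] ztop [138. 144.]
al few 0
ar lever high pts 15 Y [-20.8 -14.3  -8.9] Z 151.3
b tab n 54 X [-8.8  5.7] Y [-16.9  14.6] ztop [139.5 145.4]
bl lever high pts 11 Y [-23.  -19.5 -16.1] Z 149.8
br lever high pts 18 Y [-19.5 -14.2  -8.5] Z 150.0
```

View pics/top14.png

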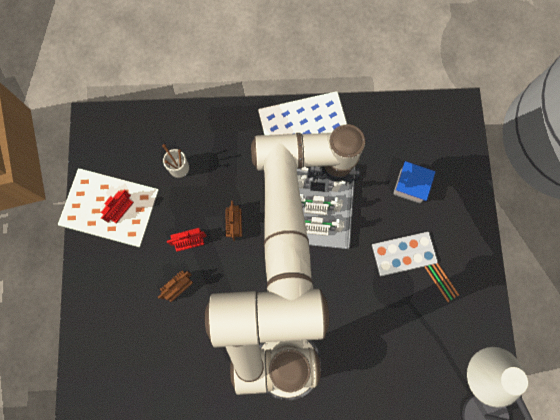

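```bash
python3 -c "
from bench import arm; print(arm.job_done())"
```

```text
the job is handed in; nothing more can be done
None
```

The job is handed in at 44 s on the robot's clock (limit 210 s). Only the middle and long cards were on the bench. I slid the selector to service and put both cards in their own slots. I then swung all four of those slots' levers in to their stops and slid the selector to run.

**Last checks**
- **Cards:** both tab tops are at 139.7 mm, where a fully home card should read 140. Both cards are centred in their slots to about 1 mm.
- **Levers:** all four lean inward by about 18 mm at the handle end, which is the closed position. Each one stopped with 27–39 N.
- **Selector:** it stopped with about 12 N at each end. The camera gives about 79 mm of travel and the arm about 80 mm, against 80 mm between the stops.
- **Bystanders:** the tub, brush cup and palette look unmoved in the last top picture. I judged this by eye and did not measure it.

**What went wrong or disagreed**
- **Wrong turn:** my first turn for the card grasp ran joint 6 up against its range limit (it read -3.10), so I used the half-turned grasp instead.
- **Force spike:** on the long slot's +y lever the fingertip rode up the handle end, and the wrist force read about 100 N (limit 120 N). I backed off, checked with the cameras and finished the push cleanly.
- **Knocked card:** the long card had moved about 3 cm before I reached it, so I measured its place again before grasping.
- **Selector reading:** one top-camera reading put the selector about 13 mm off. Later wrist and top views all showed it at the service end.

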